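# Feed one specimen mount with one turn of the handwheel

## Task

Lay the green specimen mount flat on the yellow ring of the hand-cranked feeder and let go of it. Then turn the handwheel clockwise by its crank handle through its one full turn, so that the pusher drives the mount into the channel and comes back, and ease the wheel's yellow lug up against the red sprung stop pin until the pin is pushed about half-way in, never to its end. Leave the wheel standing there, and leave the red and black mounts on the desk alone.

Things in the scene. Friction and masses are not known exactly. Their poses are not given: they have to be found in the camera images.
- feeder: Hand-cranked mount feeder fixed to the desk: grey base plate 335 x 110 mm, its top 10 mm above the desk; green drum and grey handwheel (154 mm in diameter, top 62 mm above the desk) at one end, steel channel at the other. Origin on the desk under the wheel's axle, z up, +x from wheel to channel (the push direction). The pusher's brass nose waits at x = 106 mm.
- bay (a point): Centre of the yellow ring (35 mm across) on the plate's top, 10 mm above the desk and 125 mm from the axle; axes as the feeder's. The mount is laid here, between two lips along x (38 mm apart, 4 mm high: fingers closing across keep their tips over 5 mm above the plate).
- channel (a point): On the plate's top where the channel begins, 161 mm from the axle; axes as the feeder's. Inner width 33 mm, walls 10 mm high, with a lead-in from x = 143 mm. Two black mounts already stand in it, 188 and 222 mm from the axle; the new one pushes them along a little.
- axle (a point): Point on the vertical axis of the handwheel, 95 mm above the desk; axes as the feeder's.
- crank_grip (a point): Middle of the grip of the upright crank handle: black cylinder, 20 mm in diameter, 67 to 115 mm above the desk (this point at 92 mm), 60 mm from the axle. It spins freely on its pin, so the wrist need not turn. At the start it points away from the channel. Turning takes about 3 to 11 N at the handle, varying with the angle.
- wheel (a joint): Angle of the handwheel, rad, growing clockwise seen from above; near 0 at the start. Its friction holds it where it is left, also against the stop pin. The lug meets the stop pin at about 5.8 to 6.05 rad: the stop is set differently each time and its place is not measured, so it must be found by feel.
- pusher (a joint): Advance of the pusher, m: 0 at rest, 0.040 when the wheel is half-way round, 0 again at the end of the turn.
- stop_pin (a joint): How far the red sprung stop pin is pushed in, m: 0 free, 0.005 at its end, where it stops the wheel hard. It stands 90 mm from the axle on a dark arm at the side nearest the robot, 54 mm above the desk. At the crank handle it adds 0.7 N at first and 7 N near its end to the turning force; 1 mm of the pin is 0.7 mm of the handle.
- green_mount_mid (a point): Centre of the green specimen mount, a resin disc 30 mm in diameter and 16 mm high, lying flat on the desk, 8 mm above its underside; z up.
- red_mount_mid (a point): Centre of the red mount, 30 mm in diameter, 16 mm high, on the desk; to be left alone.
- black_mount_mid (a point): Centre of the black mount on the desk, 30 mm in diameter, 14 mm high; to be left alone.
Things that resemble listed ones, but are neither listed nor needed, are in the scene too. What is shaped like the part that bears green_mount_mid but blue or orange is not meant.

How it is judged:
On the way, in this order (a step that is already met when the one before it is completed fails the run):
1. the green mount lies flat and released on the yellow ring (within 8 mm), the wheel not yet turned (horizontal distance between green_mount_mid and bay below 0.008 m and z of green_mount_mid in the frame of feeder below 0.022 m and angle between green_mount_mid's own z axis and vertical below 0.15 rad and contact force between the fingers and green_mount below 0.2 N and value of joint wheel below 0.3 rad), for 0.2 s.
2. the wheel is half-way round and the pusher has driven the mount into the channel (value of joint pusher above 0.038 m and x of green_mount_mid in the frame of feeder between 0.146 and 0.18 m and y of green_mount_mid in the frame of feeder between -0.006 and 0.006 m and z of green_mount_mid in the frame of feeder between 0.014 and 0.022 m and angle between green_mount_mid's own z axis and vertical below 0.15 rad).
3. the turn is completed and the stop pin is pushed part of the way in (value of joint wheel above 5.7 rad and value of joint stop_pin between 0.001 and 0.0045 m), for 0.2 s.
At the end, for the whole second after the job is handed in: The green mount lies flat in the feeder's channel (its centre 146 to 180 mm from the axle along the push direction, within 6 mm of the middle line), the wheel has made its turn (beyond 5.7 rad), the pusher is back (under 3 mm), the stop pin is pushed in 1 to 4.5 mm, and wheel and mount are at rest (all of step 3 and x of green_mount_mid in the frame of feeder between 0.146 and 0.18 m and y of green_mount_mid in the frame of feeder between -0.006 and 0.006 m and z of green_mount_mid in the frame of feeder between 0.014 and 0.022 m and angle between green_mount_mid's own z axis and vertical below 0.15 rad and value of joint pusher below 0.003 m and velocity of joint wheel between -0.05 and 0.05 rad/s and linear speed of green_mount below 0.02 m/s); the robot touches nothing.
It fails at once if the stop pin is driven to its end (beyond 4.8 mm) (value of joint stop_pin above 0.0048 m).
It fails at once if the red mount on the desk is moved more than 15 mm (distance of red_mount_mid from where it was at the start of the episode above 0.015 m).
It fails at once if the black mount on the desk is moved more than 15 mm (distance of black_mount_mid from where it was at the start of the episode above 0.015 m).
It also fails if it takes over 72 s, if anything falls off the work surface, if the arm or the gripper's body presses on something with over 40 N, if the wrist force passes 120 N, or if a joint passes its speed limit or range.

## Robot

A 6-joint arm with a two-finger parallel gripper is mounted at the origin on a cart in front of the work surface, level with it; the furniture and walls round the work are solid. World frame = base frame: x ahead of the robot, y to its left, z up, the work surface at z = 0. Lengths are in m, angles in rad, forces in N, time in s.
With the tool pointing down it reaches from about 0.375 to 0.9 m from the base axis. Payload 3.1 kg.
Tool frame: the origin (TCP) lies on the centre line of the jaws, within the pads' length; the fingertips stand 8 mm ahead of it and the grasp point (between the pads) lies 11 mm behind it; y points along the fingers, x is the direction in which the jaws open and shut, and the axes are right-handed (so a half turn about y gives the same grasp; the last joint's range is limited). The gripper opens to 85 mm and grips with 20 to 120 N. Pads are 22 mm wide; open, the fingers measure 114 mm over their backs; the gripper's body (76 mm by 85 mm) begins 54 mm behind the grasp point. The pads swing forward as they close: fully open they stand 13 mm farther back than shut.
Start: joints at [-1.347, 0.527, 1.433, -0, 1.181, -0.178], TCP at [0.245, -0.575, 0.239] pointing down, gripper open.
Joint ranges: [-3.08, 3.08], [-0.75, 2.2], [0.22, 2.44], [-1.43, 4.57], [0, 2.65], [-2.85, 2.85]. Speed limits (rad/s): [2.79, 2.79, 3.14, 3.14, 3.14, 3.14].

## Interface

Orientations are given as a unit quaternion [x, y, z, w].
In Python, from rig import manip gives the robot as it stands.
- The arm moves only by the tool move_arm, never from a script. Its argument "deltas" is a list of rows, each a list of 3 entries, a list of its own where there are three numbers: the shift along the tool's x, y, z in m, then the turn about the tool's y in degrees, then the finger opening in m, from 0 to 0.0854. A call has 1 to 12 rows; each row shifts and turns the commanded pose from where the row before left it, along the tool's axes as they then stand; what a row does not reach is not made up. A row lasts 1/10 s, in which the tool goes at most 50 mm and 8.59 degrees, less where a joint would pass 70% of its speed; a pose out of reach is approached as far as the arm can. A call with a gripper value outside its range is refused whole. The fingers move at their own pace and stop on an object; the grip force is fixed at half the most. Time passes only in rows, so rows that do not move let the fingers close. It gives the time, the measured TCP pose, the force and the opening at its end, in the units of the state.
- manip.state(): the state, without advancing time (a new reading comes with each control period).
- manip.get_image(name): name is "side" or "top" or "wrist"; returns the picture (400x640x3 uint8, red, green, blue); there is no depth.
- manip.camera_info(name): a dict with "vertical_fov" (degrees; the focal length in pixels is half the picture's height over the tangent of half this angle, whatever the lens; pixels are square), "cx", "cy" (the principal point, pixels), "k1" (the pictures are not rectified: a ray, as slopes to the right and down, at radius r is drawn at 1 + k1 r^2 times it, then the intrinsics apply), "rvec" (rotation vector, rad) and "tvec" (3), from world to camera coordinates, as OpenCV has them. Camera axes: x right, y down, z forward; pixel columns grow to the right and rows downward; lengths in m; the calibration is good to about 2 mm. A picture is of the moment at which its call begins: read the wrist's pose just before it. camera_info takes no time and is no camera call; for the wrist camera it gives the pose at the moment of the call.
- manip.job_done(): hands the job in, once; it reports no verdict.
Trained networks look in the newest picture that a camera, given by its name, has taken for a name from the list of things; names that differ only in an ending like _2 or _b are one class to them, and where a whole thing is asked for, a point or a joint stands for the part that bears it (a point fixed in the world has none). Each returns a list of dicts, best first, with "p" (0 to 1); they miss things now and then, are a little off and sometimes report something else, mostly with a low value. They report only what shows in the picture. A call takes as long as a camera call. They do not tell look-alikes from the thing itself.
- manip.boxes_of(name, camera): "xyz" ([x, y, z] in m, in world coordinates, good to about 4 mm: the middle of the surface that is visible of it).
The state is a dict: "t": time; "joint_positions": joint angles; "joint_velocities": joint speeds; "tau": joint torques, N m; "tcp_pos": TCP position; "orientation": TCP orientation; "contact_force": force on the tool from outside, world axes, zero at the start; "ft_torque": the same for the moment, N m; "grip_width": opening from 0.0 (shut) to 1.0 (fully open).
Only numpy, scipy, OpenCV 4.12 (cv2) and the standard library are available. Lean on these libraries where they do the work, as an engineer would, in place of code of your own. Each camera call takes 0.05 s, during which the arm holds its last target.

## Working session

There is one attempt and no reset: what is moved stays moved. The work goes in short steps, Python scripts to look and compute and a tool call to move; the robot and the scene stay as the last step left them, time stands still between calls to the robot, and variables do not carry over. Pictures are saved under pics/ and viewed, and the job is handed in when it is done.

Besides the shell and the picture viewer there is one more tool, called by a JSON object that holds its "method" and its "body", one argument or row to a line. move_arm: Moves the arm, as the interface text tells. Its arguments: {"type":"object","properties":{"deltas":{"type":"array"}},"required":["deltas"]}

```bash
ls; mkdir -p pics; cat > h.py <<'E'
from rig import manip
import numpy as np, cv2
from scipy.spatial.transform import Rotation as R
def K(ci):
    f=200/np.tan(np.radians(ci['vertical_fov'])/2); return f,ci['cx'],ci['cy'],ci['k1']
def ray(ci,u,v):
    f,cx,cy,k=K(ci); d=np.array([(u-cx)/f,(v-cy)/f]); s=d.copy()
    for _ in range(30): s=d/(1+k*(s@s))
    Rm=cv2.Rodrigues(np.array(ci['rvec'],float))[0]; t=np.array(ci['tvec'],float).ravel()
    return -Rm.T@t, Rm.T@np.array([s[0],s[1],1])
def at_z(ci,u,v,z):
    o,d=ray(ci,u,v); return o+d*(z-o[2])/d[2]
def proj(ci,p):
    f,cx,cy,k=K(ci); Rm=cv2.Rodrigues(np.array(ci['rvec'],float))[0]
    c=Rm@np.array(p)+np.array(ci['tvec'],float).ravel(); s=c[:2]/c[2]; s=s*(1+k*(s@s)); return s*f+[cx,cy]
def save(im,n): cv2.imwrite('pics/'+n,cv2.cvtColor(np.asarray(im),cv2.COLOR_RGB2BGR))
E
python3 - <<'E'
from h import *
s=manip.state(); print(s)
for c in ('side','top','wrist'):
    save(manip.get_image(c),c+'0.png'); print(c,manip.camera_info(c))
    if c!='wrist':
        for n in ('green_mount_mid','red_mount_mid','black_mount_mid','feeder','wheel','crank_grip','stop_pin','bay','channel','pusher'):
            try: print(n,[(np.round(b['xyz'],3).tolist(),round(b['p'],2)) for b in manip.boxes_of(n,c)][:5])
            except Exception as e: print(n,e)
E
```

```text
pics
{'t': 0.0, 'joint_positions': array([-1.34650259e+00,  5.28472273e-01,  1.43390978e+00, -4.38351407e-05,
        1.18137090e+00, -1.78504666e-01]), 'joint_velocities': array([ 0.00029716, -0.00153097, -0.00136038, -0.00030429,  0.00056522,
       -0.00046619]), 'tau': array([ 4.50089046e-04, -4.42340863e+01, -1.78024614e+01, -4.06588797e-04,
        8.13360763e-03, -1.32188779e-05]), 'tcp_pos': array([ 0.24485238, -0.57428344,  0.23832746]), 'orientation': array([-0.58939974,  0.39043065, -0.38930625,  0.59043416]), 'contact_force': array([-0.53008301,  0.6159338 ,  0.22854184]), 'ft_torque': array([ 0.01449179, -0.03854025,  0.05542233]), 'grip_width': 1.0014485431498763}
side {'vertical_fov': 46.15569262361349, 'cx': 320.234892051234, 'cy': 195.3266205804296, 'k1': -0.03282350260546805, 'rvec': array([ 0.33226262, -2.55681254,  1.55254366]), 'tvec': array([0.50653061, 0.10384131, 1.0621922 ])}
green_mount_mid [([0.498, 0.319, 0.018], 0.73), ([0.464, 0.25, 0.016], 0.61), ([0.498, 0.19, 0.015], 0.56), ([0.544, -0.156, 0.058], 0.23)]
red_mount_mid [([0.59, 0.294, 0.014], 0.55)]
b
[... 579 characters left out ...]
y([0.08494086, 0.54393019, 1.059659  ])}
green_mount_mid [([0.498, 0.308, 0.021], 0.66), ([0.493, 0.176, 0.013], 0.65), ([0.55, -0.096, 0.018], 0.21)]
red_mount_mid []
black_mount_mid []
feeder [([0.549, -0.094, 0.021], 0.71)]
wheel [([0.546, -0.162, 0.062], 0.72)]
crank_grip [([0.54, -0.218, 0.11], 0.42)]
stop_pin [([0.544, -0.072, 0.022], 0.43)]
bay [([0.546, -0.099, 0.02], 0.82)]
channel [([0.548, -0.097, 0.018], 0.66)]
pusher [([0.544, -0.073, 0.022], 0.57)]
wrist {'vertical_fov': 67.8659246644006, 'cx': 318.54211450902176, 'cy': 201.03219862926503, 'k1': -0.004483552600449212, 'rvec': array([-2.43119856,  1.60756213,  0.21227629]), 'tvec': array([-0.62533548, -0.03319497,  0.37733819])}
```

View pics/top0.png

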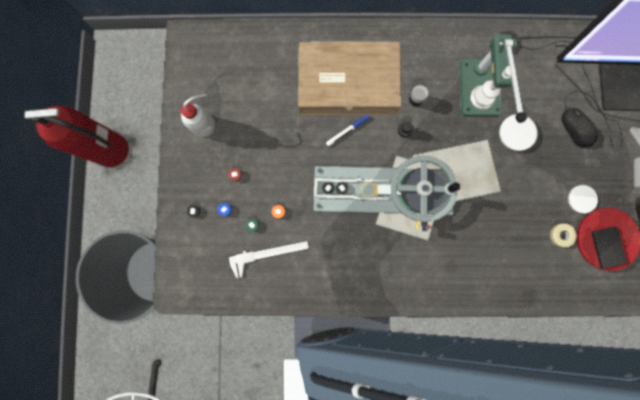

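View pics/side0.png

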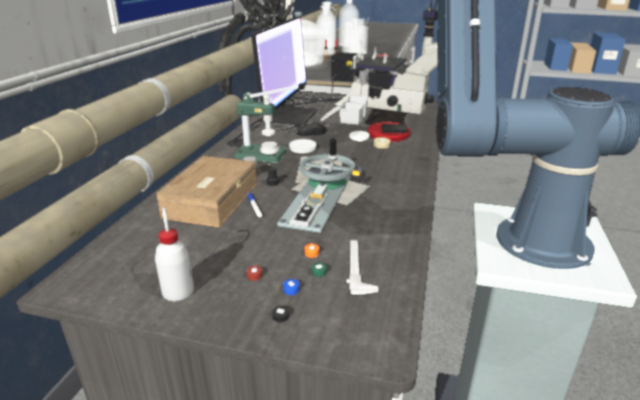

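View pics/wrist0.png

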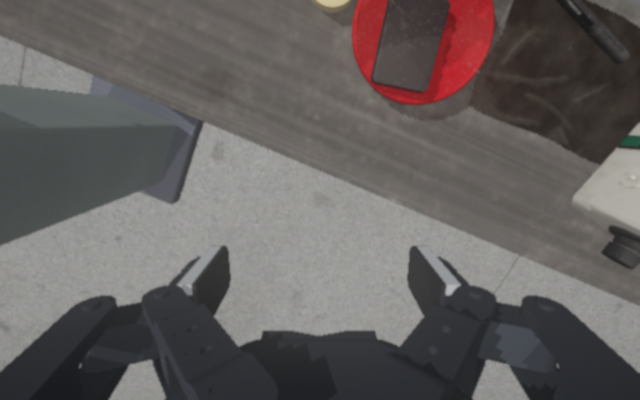

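Top picture: the green mount is at (253,226). Its look-alikes are blue (225,210) and orange (278,212); red (235,174) and black (194,211) are to be left alone. The feeder's channel points left (world +y), its wheel is at (425,187) and its crank handle at (454,187). I'll enlarge to confirm and measure.

```bash
python3 - <<'E'
from h import *
im=cv2.imread('pics/top0.png')
a=cv2.resize(im[160:245,180:300],None,fx=5,fy=5,interpolation=cv2.INTER_CUBIC)
b=cv2.resize(im[145:240,305:465],None,fx=5,fy=5,interpolation=cv2.INTER_CUBIC)
cv2.imwrite('pics/ca.png',a);cv2.imwrite('pics/cb.png',b)
ci=manip.camera_info('top')
for n,u,v,z in (('green',253,226,.016),('blue',225,210,.016),('orange',278,212,.016),('red',235,174,.016),('black',194,211,.014),('axle',425,187.5,.062)): print(n,at_z(ci,u,v,z).round(4))
hsv=cv2.cvtColor(im,cv2.COLOR_BGR2HSV)
sub=hsv[215:238,240:266]; m=(sub[...,0]>55)&(sub[...,0]<95)&(sub[...,1]>70)
y,x=np.nonzero(m); print(m.sum(),x.mean()+240,y.mean()+215)
E
```

```text
green [0.4634 0.2354 0.016 ]
blue [0.5013 0.3039 0.016 ]
orange [0.4972 0.1759 0.016 ]
red [0.589  0.2821 0.016 ]
black [0.4986 0.38   0.014 ]
axle [ 0.5517 -0.1663  0.062 ]
64 252.328125 224.828125
```

View pics/ca.png

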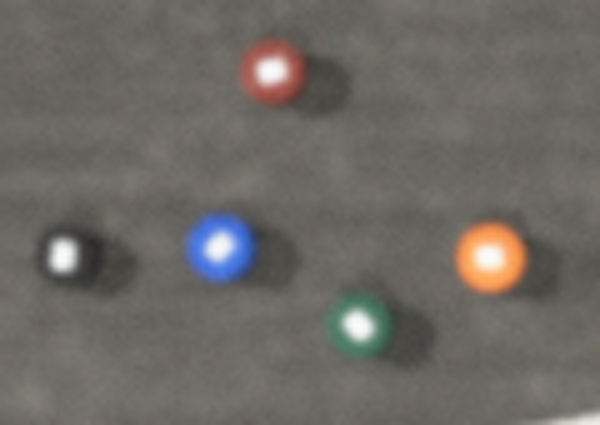

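View pics/cb.png

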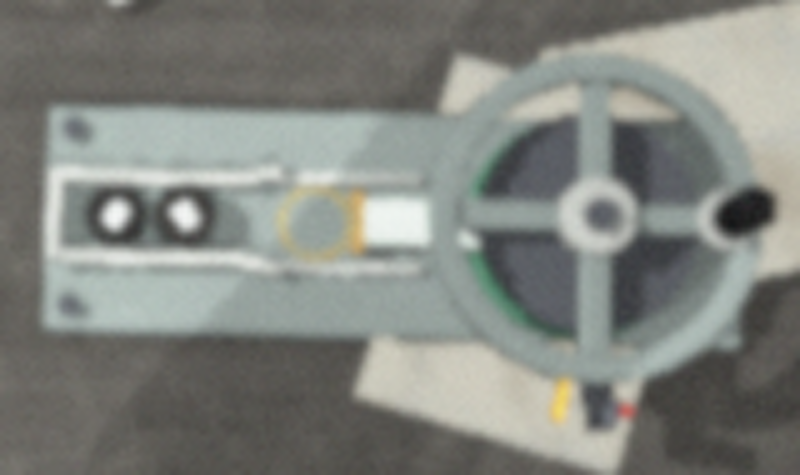

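The crop confirms the green mount at about (252,225), distinct from blue and orange. Next I'll compute the tool axes and the moves to get above it.

```bash
cat >> h.py <<'E'
def todelta(target,q=None):
    s=manip.state(); M=R.from_quat(s['orientation']).as_matrix(); return M.T@(np.array(target)-s['tcp_pos'])
def show():
    s=manip.state(); M=R.from_quat(s['orientation']).as_matrix()
    print('t',round(s['t'],2),'tcp',s['tcp_pos'].round(4),'F',s['contact_force'].round(2),'g',round(s['grip_width'],3)); print(M.round(3)); print('yaw of tool x',np.degrees(np.arctan2(M[1,0],M[0,0])).round(2),'q',s['joint_positions'].round(3))
E
python3 - <<'E'
from h import *
show()
E
```

```text
t 1.15 tcp [ 0.245  -0.575   0.2393] F [-0.04  0.17 -0.63] g 0.999
[[ 0.392  0.     0.92 ]
 [-0.92  -0.     0.392]
 [ 0.    -1.    -0.   ]]
yaw of tool x -66.92 q [-1.347  0.527  1.433 -0.     1.181 -0.179]
```

{"method": "move_arm", "body": {
  "deltas": [
    [[0, 0, 0], -8.4, 0.085],
    [[0, 0, 0], -8.4, 0.085],
    [[0, 0, 0], -8.4, 0.085],
    [[0, 0, 0], -8.4, 0.085],
    [[0, 0, 0], -8.4, 0.085],
    [[0, 0, 0], -8.4, 0.085],
    [[0, 0, 0], -8.4, 0.085],
    [[0, 0, 0], -8.1, 0.085],
    [[0, 0, 0], 0, 0.085]
  ]
}}

```text
t: 2.05
tcp_pos: [0.245, -0.5749, 0.2393]
orientation: [-0.707, 0.0, -0.0, 0.707]
contact_force: [0.7, -0.4, 0.6]
grip_width: 0.997
```

```bash
python3 - <<'E'
from h import *
show()
E
```

```text
t 2.05 tcp [ 0.245  -0.5749  0.2393] F [ 0.68 -0.37  0.63] g 0.997
[[ 1.    -0.     0.001]
 [-0.001  0.     1.   ]
 [-0.    -1.     0.   ]]
yaw of tool x -0.03 q [-1.346  0.528  1.433 -0.     1.181 -1.346]
```

{"method": "move_arm", "body": {
  "deltas": [
    [[0.018, 0, 0.035], 0, 0.085],
    [[0.018, 0, 0.045], 0, 0.085],
    [[0.018, 0, 0.045], 0, 0.085],
    [[0.018, 0, 0.045], 0, 0.085],
    [[0.018, 0, 0.045], 0, 0.085],
    [[0.018, 0, 0.045], 0, 0.085],
    [[0.018, 0, 0.045], 0, 0.085],
    [[0.018, 0, 0.045], 0, 0.085],
    [[0.018, 0, 0.045], 0, 0.085],
    [[0.018, 0, 0.045], 0, 0.085],
    [[0.02, 0, 0.035], 0, 0.085],
    [[0, 0, 0], 0, 0.085]
  ]
}}

```text
t: 3.25
tcp_pos: [0.4466, -0.0961, 0.2397]
orientation: [-0.707, -0.002, 0.001, 0.707]
contact_force: [-0.3, -0.1, 0.5]
grip_width: 0.996
```

```bash
python3 - <<'E'
from h import *
show()
ci=manip.camera_info('wrist');save(manip.get_image('wrist'),'w1.png');print(ray(ci,320,200))
E
```

```text
t 3.25 tcp [ 0.4466 -0.0961  0.2397] F [-0.35 -0.05  0.55] g 0.996
[[ 1.     0.002 -0.003]
 [ 0.003  0.001  1.   ]
 [ 0.002 -1.     0.001]]
yaw of tool x 0.17 q [-0.458  0.301  1.839  0.002  1.    -0.462]
(array([ 0.44632647, -0.0307586 ,  0.37354132]), array([ 0.00744015, -0.25618863, -0.96661685]))
```

View pics/w1.png

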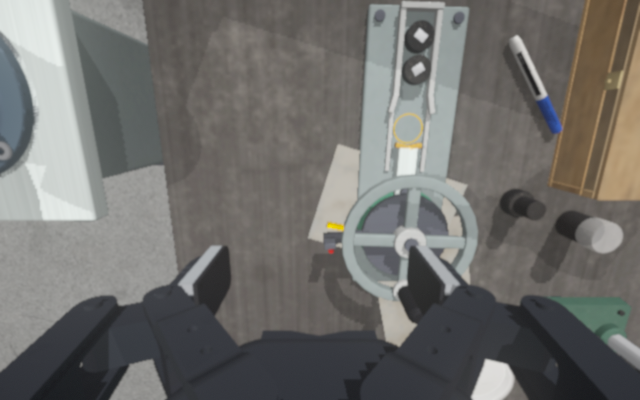

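The wrist picture shows the ring at about (408,128), the nose at (408,146), the wheel hub at (410,240), and the stop arm with the lug at (335,240). Measuring the feeder from it.

```bash
python3 - <<'E'
from h import *
ci=manip.camera_info('wrist')
im=cv2.imread('pics/w1.png')
c=cv2.resize(im[0:310,310:480],None,fx=2,fy=2,interpolation=cv2.INTER_CUBIC)
d=cv2.resize(im[90:200,340:480],None,fx=5,fy=5,interpolation=cv2.INTER_CUBIC)
cv2.imwrite('pics/cc.png',d)
g=cv2.GaussianBlur(cv2.cvtColor(im,cv2.COLOR_BGR2GRAY),(3,3),0)
hsv=cv2.cvtColor(im,cv2.COLOR_BGR2HSV)
m=((hsv[...,0]>15)&(hsv[...,0]<35)&(hsv[...,1]>70)).astype(np.uint8); m[:105]=0;m[160:]=0;m[:,:385]=0;m[:,435:]=0
y,x=np.nonzero(m); print(len(x),x.min(),x.max(),y.min(),y.max())
k=y<141
P=np.array([at_z(ci,u,v,.010)[:2] for u,v in zip(x[k],y[k])])
A=np.c_[2*P,np.ones(len(P))]; s=np.linalg.lstsq(A,(P**2).sum(1),rcond=None)[0]; print('ring',s[:2],np.sqrt(s[2]+s[:2]@s[:2]))
for n,u,v,z in (('axle',410,240,.064),('cornerTL',370,5,.01),('cornerTR',468,9,.01),('nose',408,146,.02),('m1',417,70,.026),('m2',420,36,.026)): print(n,at_z(ci,u,v,z).round(4))
E
```

```text
256 393 422 113 147
ring [ 0.55196242 -0.04073477] 0.016680807092330878
axle [ 0.5487 -0.1611  0.064 ]
cornerTL [0.5014 0.0881 0.01  ]
cornerTR [0.6076 0.0847 0.01  ]
nose [ 0.5512 -0.0609  0.02  ]
m1 [0.5528 0.0208 0.026 ]
m2 [0.553  0.0541 0.026 ]
```

View pics/cc.png

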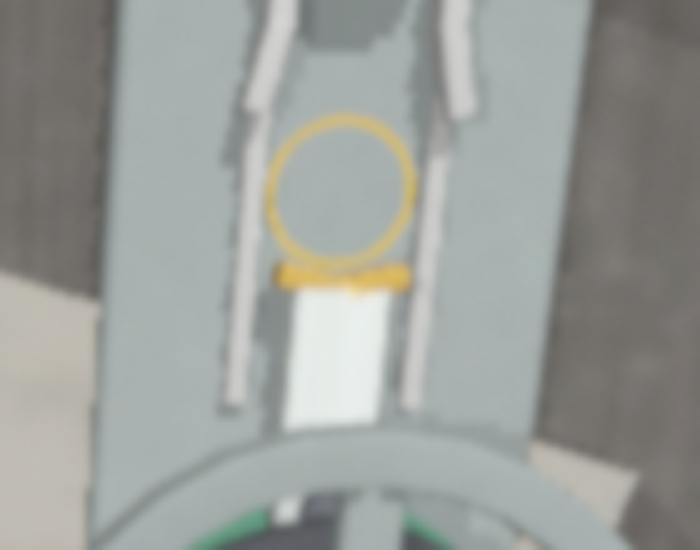

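{"method": "move_arm", "body": {
  "deltas": [
    [[0.002, 0, 0.035], 0, 0.085],
    [[0.002, 0, 0.045], 0, 0.085],
    [[0.002, 0, 0.045], 0, 0.085],
    [[0.002, 0, 0.045], 0, 0.085],
    [[0.002, 0.02, 0.045], 0, 0.085],
    [[0.002, 0.02, 0.045], 0, 0.085],
    [[0.002, 0.02, 0.041], 0, 0.085],
    [[0.002, 0.02, 0.03], 0, 0.085],
    [[0, 0.02, 0], 0, 0.085],
    [[0, 0, 0], 0, 0.085]
  ]
}}

```text
t: 4.3
tcp_pos: [0.46, 0.2301, 0.1371]
orientation: [0.708, -0.003, -0.001, -0.706]
contact_force: [-0.5, -0.4, -0.2]
grip_width: 0.996
```

```bash
python3 - <<'E'
from h import *
show()
ci=manip.camera_info('wrist');im=manip.get_image('wrist');save(im,'w2.png')
hsv=cv2.cvtColor(np.asarray(im),cv2.COLOR_RGB2HSV)
m=((hsv[...,0]>60)&(hsv[...,0]<95)&(hsv[...,1]>90)).astype(np.uint8)
n,l,s,c=cv2.connectedComponentsWithStats(m)
for i in range(1,n):
    if s[i,4]>60: print(s[i],c[i].round(1),at_z(ci,*(s[i,:2]+s[i,2:4]/2),.010).round(4))
print([(np.round(b['xyz'],3),b['p']) for b in manip.boxes_of('green_mount_mid','wrist')])
E
```

```text
t 4.3 tcp [0.46   0.2301 0.1371] F [-0.47 -0.39 -0.19] g 0.996
[[ 1.    -0.005  0.002]
 [-0.002 -0.002  1.   ]
 [-0.005 -1.    -0.002]]
yaw of tool x -0.1 q [ 2.47e-01  5.37e-01  1.80e+00 -1.00e-03  8.10e-01  2.49e-01]
[310 168  32  34 605] [325.6 183.9] [0.4662 0.2398 0.01  ]
[(array([0.502, 0.181, 0.018]), 0.77), (array([0.503, 0.308, 0.017]), 0.74), (array([0.465, 0.241, 0.015]), 0.62)]
```

View pics/w2.png

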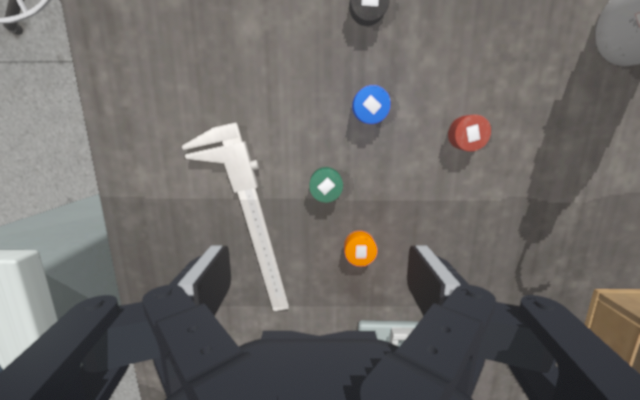

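The green mount is at (326,184), giving about (0.466, 0.240). Both cameras and the network agree within a few mm. The caliper beam is 75 mm to the left, so I'll descend with the jaws partly closed.

{"method": "move_arm", "body": {
  "deltas": [
    [[0.003, 0, 0.005], 0, 0.055],
    [[0.003, 0, 0.004], 0, 0.055],
    [[0, 0.025, 0], 0, 0.055],
    [[0, 0.025, 0], 0, 0.055],
    [[0, 0.02, 0], 0, 0.055],
    [[0, 0, 0], 0, 0.055]
  ]
}}

```text
t: 5.0
tcp_pos: [0.4667, 0.2394, 0.068]
orientation: [0.707, -0.002, -0.001, -0.707]
contact_force: [0.1, -0.5, -0.3]
grip_width: 0.643
```

```bash
python3 - <<'E'
from h import *
show()
ci=manip.camera_info('wrist');im=manip.get_image('wrist');save(im,'w3.png')
hsv=cv2.cvtColor(np.asarray(im),cv2.COLOR_RGB2HSV)
m=((hsv[...,0]>60)&(hsv[...,0]<95)&(hsv[...,1]>90)).astype(np.uint8)
n,l,s,c=cv2.connectedComponentsWithStats(m)
for i in range(1,n):
    if s[i,4]>60: print(s[i],c[i].round(1),at_z(ci,*(s[i,:2]+s[i,2:4]/2),.010).round(4),at_z(ci,*c[i],.014).round(4))
E
```

```text
t 5.0 tcp [0.4667 0.2394 0.068 ] F [ 0.06 -0.45 -0.27] g 0.643
[[ 1.    -0.003  0.001]
 [-0.001 -0.001  1.   ]
 [-0.003 -1.    -0.001]]
yaw of tool x -0.08 q [ 0.261  0.667  1.815 -0.     0.663  0.262]
[ 296  196   43   46 1186] [317.4 217.8] [0.4659 0.2405 0.01  ] [0.4659 0.2427 0.014 ]
```

View pics/w3.png

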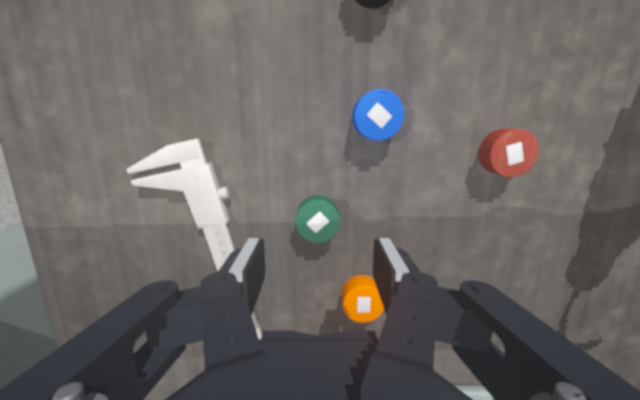

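{"method": "move_arm", "body": {
  "deltas": [
    [[-0.0005, 0.02, 0.001], 0, 0.055],
    [[0, 0.02, 0], 0, 0.055],
    [[0, 0.012, 0], 0, 0.055],
    [[0, 0.002, 0], 0, 0.055],
    [[0, 0, 0], 0, 0.055],
    [[0, 0, 0], 0, 0.055]
  ]
}}

```text
t: 5.65
tcp_pos: [0.4676, 0.2412, 0.0162]
orientation: [-0.707, -0.0, -0.001, 0.707]
contact_force: [0.2, 0.1, -0.3]
grip_width: 0.644
```

```bash
python3 - <<'E'
from h import *
show()
ci=manip.camera_info('wrist');im=manip.get_image('wrist');save(im,'w4.png')
E
```

```text
t 5.65 tcp [0.4676 0.2412 0.0162] F [ 0.21  0.1  -0.32] g 0.644
[[ 1.     0.002  0.   ]
 [-0.     0.     1.   ]
 [ 0.002 -1.     0.   ]]
yaw of tool x -0.03 q [0.264 0.764 1.829 0.    0.547 0.264]
```

View pics/w4.png

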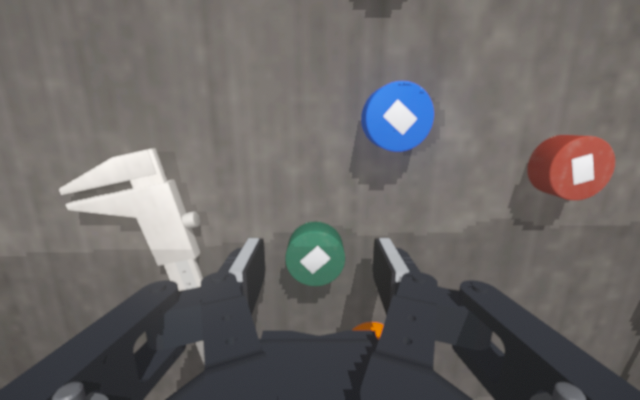

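```bash
python3 - <<'E'
from h import *
ci=manip.camera_info('wrist'); print(at_z(ci,315.5,260,.016), proj(ci,manip.state()['tcp_pos']))
E
```

```text
[0.46614748 0.24033479 0.016     ] [318.27776628 258.69412878]
```

Well aligned to about 1 mm. Lowering 2 mm and gripping.

{"method": "move_arm", "body": {
  "deltas": [
    [[-0.0015, 0.002, -0.001], 0, 0.055],
    [[0, 0, 0], 0, 0.02],
    [[0, 0, 0], 0, 0.02],
    [[0, 0, 0], 0, 0.02],
    [[0, 0, 0], 0, 0.02],
    [[0, 0, 0], 0, 0.02],
    [[0, 0, 0], 0, 0.02]
  ]
}}

```text
t: 6.4
tcp_pos: [0.4653, 0.2399, 0.0139]
orientation: [-0.707, 0.0, -0.0, 0.707]
contact_force: [-0.2, -0.6, 5.2]
grip_width: 0.32
```

```bash
python3 - <<'E'
from h import *
show()
ci=manip.camera_info('wrist');im=manip.get_image('wrist');save(im,'w5.png')
E
```

```text
t 6.4 tcp [0.4653 0.2399 0.0139] F [-0.17 -0.57  5.22] g 0.32
[[ 1.  0.  0.]
 [-0.  0.  1.]
 [ 0. -1.  0.]]
yaw of tool x -0.02 q [ 0.262  0.768  1.835 -0.     0.539  0.263]
```

View pics/w5.png

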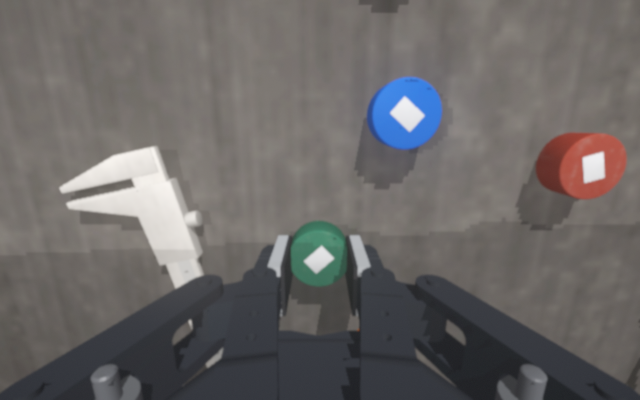

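{"method": "move_arm", "body": {
  "deltas": [
    [[0, -0.01, 0], 0, 0.02],
    [[0, -0.02, 0], 0, 0.02],
    [[0, -0.025, 0], 0, 0.02],
    [[0, -0.02, 0], 0, 0.02],
    [[0, -0.01, 0], 0, 0.02],
    [[0, 0, 0], 0, 0.02]
  ]
}}

```text
t: 7.05
tcp_pos: [0.4663, 0.2403, 0.0998]
orientation: [-0.707, -0.001, -0.001, 0.707]
contact_force: [-0.5, -0.7, -0.2]
grip_width: 0.323
```

```bash
python3 - <<'E'
from h import *
show()
ci=manip.camera_info('wrist');im=manip.get_image('wrist');save(im,'w6.png')
c=cv2.resize(cv2.cvtColor(im[180:340,220:420],cv2.COLOR_RGB2BGR),None,fx=4,fy=3.5*1.0);cv2.imwrite('pics/w6c.png',cv2.resize(c,(750,600)))
E
```

```text
t 7.05 tcp [0.4663 0.2403 0.0998] F [-0.49 -0.7  -0.23] g 0.323
[[ 1.     0.003  0.   ]
 [-0.     0.001  1.   ]
 [ 0.003 -1.     0.001]]
yaw of tool x -0.02 q [0.263 0.608 1.805 0.    0.725 0.263]
```

View pics/w6c.png

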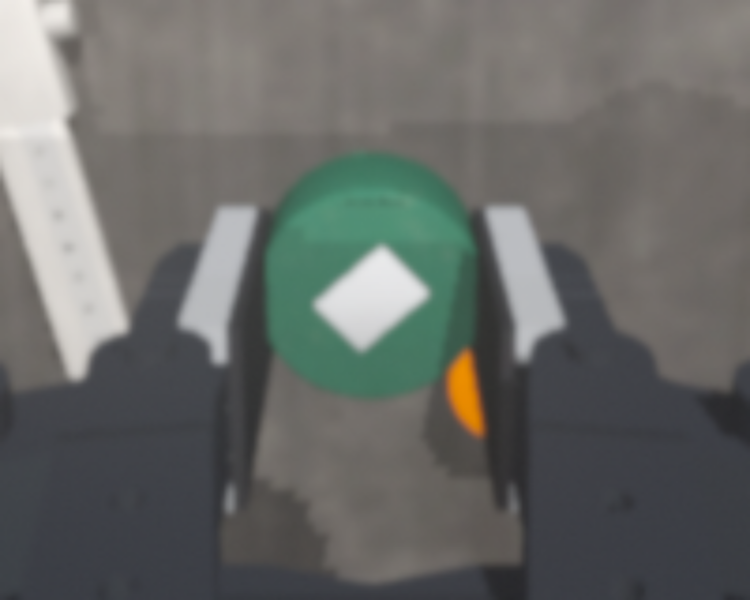

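```bash
python3 - <<'E'
from h import *
ci=manip.camera_info('top'); print(at_z(ci,305+318/5,145+222/5,.01),at_z(ci,305+598/5,145+214/5,.064))
print(at_z(ci,305+116/5,145+214/5,.026),at_z(ci,305+185/5,145+213/5,.026))
E
```

```text
[ 0.55332391 -0.0414991   0.01      ] [ 0.55074769 -0.16491934  0.064     ]
[0.55479253 0.05604081 0.026     ] [0.55539431 0.0232081  0.026     ]
```

{"method": "move_arm", "body": {
  "deltas": [
    [[0.006, 0, -0.02], 0, 0.02],
    [[0.01, 0, -0.03], 0, 0.02],
    [[0.01, 0, -0.04], 0, 0.02],
    [[0.01, 0, -0.04], 0, 0.02],
    [[0.01, 0, -0.04], 0, 0.02],
    [[0.01, 0, -0.04], 0, 0.02],
    [[0.01, 0, -0.03], 0, 0.02],
    [[0.01, 0, -0.025], 0, 0.02],
    [[0.01, 0, -0.016], 0, 0.02],
    [[0, 0, 0], 0, 0.02]
  ]
}}

```text
t: 8.1
tcp_pos: [0.5529, -0.0431, 0.0976]
orientation: [0.707, -0.001, 0.002, -0.707]
contact_force: [-0.2, 0.4, 0.2]
grip_width: 0.314
```

```bash
python3 - <<'E'
from h import *
show()
ci=manip.camera_info('wrist');im=manip.get_image('wrist');save(im,'w7.png')
E
```

```text
t 8.1 tcp [ 0.5529 -0.0431  0.0976] F [-0.22  0.39  0.16] g 0.314
[[ 1.     0.001  0.003]
 [-0.003 -0.     1.   ]
 [ 0.001 -1.    -0.   ]]
yaw of tool x -0.18 q [-0.279  0.639  1.729 -0.     0.773 -0.276]
```

View pics/w7.png

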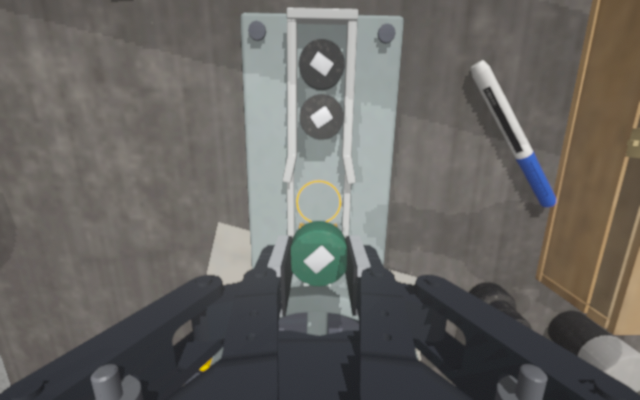

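```bash
python3 - <<'E'
from h import *
ci=manip.camera_info('wrist'); im=cv2.imread('pics/w7.png')
hsv=cv2.cvtColor(im,cv2.COLOR_BGR2HSV)
m=((hsv[...,0]>15)&(hsv[...,0]<35)&(hsv[...,1]>70)); m[:170]=0;m[222:]=0;m[:,:285]=0;m[:,352:]=0
y,x=np.nonzero(m)
P=np.array([at_z(ci,u,v,.010)[:2] for u,v in zip(x,y)])
A=np.c_[2*P,np.ones(len(P))]; s=np.linalg.lstsq(A,(P**2).sum(1),rcond=None)[0]; print('ring',s[:2],np.sqrt(s[2]+s[:2]@s[:2]),len(x))
for n,u,v,z in (('m1',321,116,.026),('m2',321.5,64,.026),('cTL',244,14,.01),('cTR',402,16,.01),('mount',319,259.5,.0995)): print(n,at_z(ci,u,v,z).round(4))
E
```

```text
ring [ 0.55122067 -0.03644693] 0.016656768258702374 280
m1 [0.5533 0.0272 0.026 ]
m2 [0.5536 0.059  0.026 ]
cTL [0.5025 0.0924 0.01  ]
cTR [0.607 0.091 0.01 ]
mount [ 0.5517 -0.041   0.0995]
```

{"method": "move_arm", "body": {
  "deltas": [
    [[0, 0.015, 0.003], 0, 0.02],
    [[0, 0.015, 0], 0, 0.02],
    [[0, 0.01, 0], 0, 0.02],
    [[0, 0, 0], 0, 0.02],
    [[0, 0, 0], 0, 0.02]
  ]
}}

```text
t: 8.65
tcp_pos: [0.5508, -0.0372, 0.0582]
orientation: [-0.707, 0.0, 0.001, 0.707]
contact_force: [0.2, 0.4, 0.1]
grip_width: 0.32
```

```bash
python3 - <<'E'
from h import *
show()
ci=manip.camera_info('wrist'); im=manip.get_image('wrist');save(im,'w8.png'); im=cv2.imread('pics/w8.png')
hsv=cv2.cvtColor(im,cv2.COLOR_BGR2HSV)
m=((hsv[...,0]>15)&(hsv[...,0]<35)&(hsv[...,1]>70)); m[:190]=0;m[260:]=0;m[:,:270]=0;m[:,370:]=0
y,x=np.nonzero(m);print(len(x),x.min(),x.max(),y.min(),y.max())
P=np.array([at_z(ci,u,v,.010)[:2] for u,v in zip(x,y)])
A=np.c_[2*P,np.ones(len(P))]; s=np.linalg.lstsq(A,(P**2).sum(1),rcond=None)[0]; print('ring',s[:2],np.sqrt(s[2]+s[:2]@s[:2]),len(x))
print(at_z(ci,319,259.5,manip.state()['tcp_pos'][2]+.002))
E
```

```text
t 8.65 tcp [ 0.5508 -0.0372  0.0582] F [0.24 0.43 0.09] g 0.32
[[ 1.    -0.001 -0.001]
 [ 0.001  0.     1.   ]
 [-0.001 -1.     0.   ]]
yaw of tool x 0.04 q [-0.27   0.705  1.75   0.     0.688 -0.271]
277 295 349 201 237
ring [ 0.55295756 -0.03811216] 0.016672118942865643 277
[ 0.55121279 -0.03648475  0.06060171]
```

View pics/w8.png

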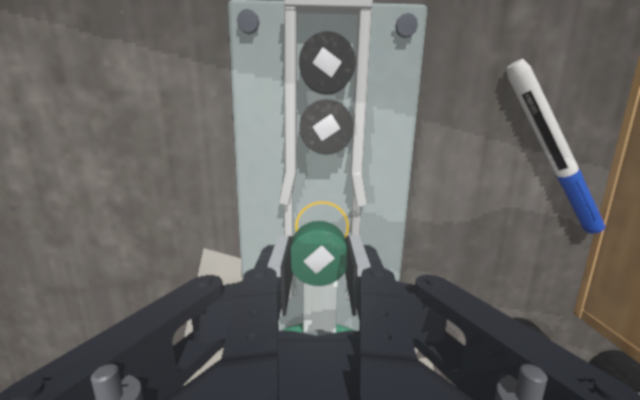

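{"method": "move_arm", "body": {
  "deltas": [
    [[0.0015, 0.012, -0.001], 0, 0.02],
    [[0, 0.011, 0], 0, 0.02],
    [[0, 0, 0], 0, 0.02],
    [[0, 0, 0], 0, 0.02]
  ]
}}

```text
t: 9.1
tcp_pos: [0.5522, -0.039, 0.0347]
orientation: [-0.707, 0.001, 0.0, 0.707]
contact_force: [0.3, 0.4, -0.5]
grip_width: 0.318
```

```bash
python3 - <<'E'
from h import *
show()
ci=manip.camera_info('wrist'); im=manip.get_image('wrist');save(im,'w9.png'); im=cv2.imread('pics/w9.png')
cv2.imwrite('pics/w9c.png',cv2.resize(im[140:340,200:440],None,fx=3,fy=3,interpolation=cv2.INTER_CUBIC))
hsv=cv2.cvtColor(im,cv2.COLOR_BGR2HSV)
m=((hsv[...,0]>15)&(hsv[...,0]<35)&(hsv[...,1]>70)); m[:190]=0;m[270:]=0;m[:,:270]=0;m[:,370:]=0
y,x=np.nonzero(m);print(len(x),x.min(),x.max(),y.min(),y.max())
P=np.array([at_z(ci,u,v,.010)[:2] for u,v in zip(x,y)])
A=np.c_[2*P,np.ones(len(P))]; s=np.linalg.lstsq(A,(P**2).sum(1),rcond=None)[0]; print('ring',s[:2],np.sqrt(s[2]+s[:2]@s[:2]),len(x))
print(at_z(ci,319,259.5,manip.state()['tcp_pos'][2]+.002))
E
```

```text
t 9.1 tcp [ 0.5522 -0.039   0.0347] F [ 0.28  0.44 -0.52] g 0.318
[[ 1.    -0.001  0.001]
 [-0.001  0.     1.   ]
 [-0.001 -1.     0.   ]]
yaw of tool x -0.03 q [-0.272  0.748  1.752  0.     0.643 -0.272]
274 289 349 209 236
ring [ 0.55290605 -0.03783656] 0.016466415390688223 274
[ 0.55262287 -0.03833073  0.03702303]
```

View pics/w9c.png

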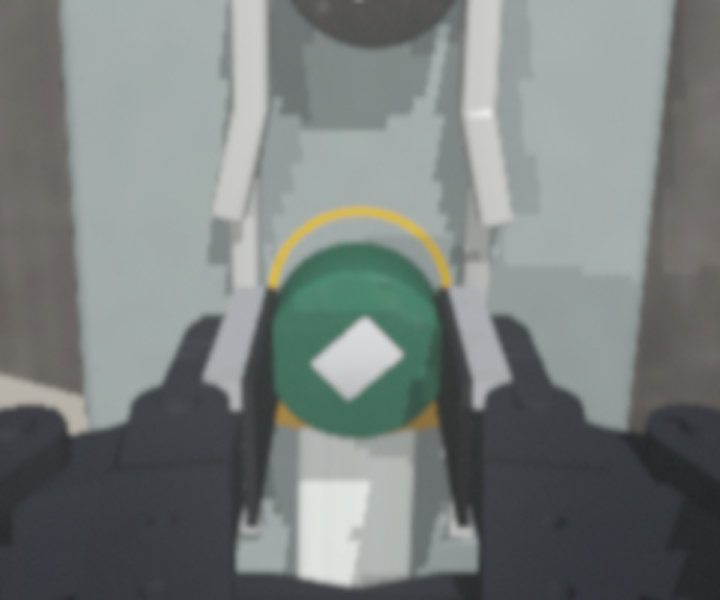

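{"method": "move_arm", "body": {
  "deltas": [
    [[0, 0.006, 0], 0, 0.02],
    [[0, 0.003, 0], 0, 0.02],
    [[0, 0.0012, 0], 0, 0.02],
    [[0, 0, 0], 0, 0.02]
  ]
}}

```text
t: 9.55
tcp_pos: [0.5525, -0.039, 0.0249]
orientation: [-0.707, 0.0, 0.0, 0.707]
contact_force: [0.1, 0.1, -0.9]
grip_width: 0.317
```

```bash
python3 - <<'E'
from h import *
show()
E
```

```text
t 9.55 tcp [ 0.5525 -0.039   0.0249] F [ 0.06  0.13 -0.94] g 0.317
[[ 1. -0.  0.]
 [-0.  0.  1.]
 [-0. -1.  0.]]
yaw of tool x -0.02 q [-0.272  0.765  1.754  0.     0.623 -0.272]
```

{"method": "move_arm", "body": {
  "deltas": [
    [[0, 0.0008, 0], 0, 0.02],
    [[0, 0, 0], 0, 0.02],
    [[0, 0, 0], 0, 0.045],
    [[0, 0, 0], 0, 0.045],
    [[0, 0, 0], 0, 0.045],
    [[0, 0, 0], 0, 0.045]
  ]
}}

```text
t: 10.15
tcp_pos: [0.5528, -0.0391, 0.0244]
orientation: [0.707, -0.0, 0.0, -0.707]
contact_force: [-0.1, -0.4, -0.1]
grip_width: 0.53
```

```bash
python3 - <<'E'
from h import *
show()
im=manip.get_image('wrist');save(im,'w10.png');im=cv2.imread('pics/w10.png')
cv2.imwrite('pics/w10c.png',cv2.resize(im[140:340,200:440],None,fx=3,fy=3,interpolation=cv2.INTER_CUBIC))
E
```

```text
t 10.15 tcp [ 0.5528 -0.0391  0.0244] F [-0.06 -0.41 -0.08] g 0.53
[[ 1.  0.  0.]
 [-0. -0.  1.]
 [ 0. -1. -0.]]
yaw of tool x -0.02 q [-0.272  0.766  1.754  0.     0.621 -0.272]
```

View pics/w10c.png

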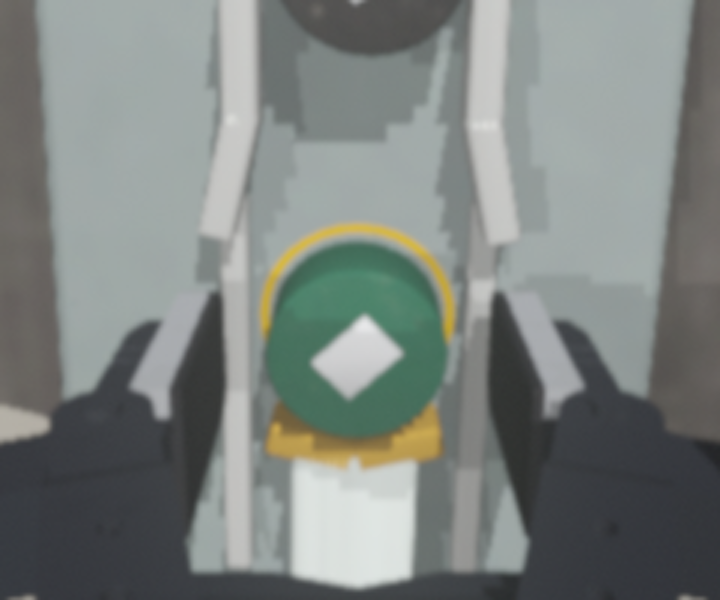

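The green mount is seated flat inside the ring and the fingers are clear. Next: rise and go to the crank handle.

{"method": "move_arm", "body": {
  "deltas": [
    [[0, -0.015, 0], 0, 0.045],
    [[0, -0.03, 0], 0, 0.045],
    [[0, -0.045, 0], 0, 0.045],
    [[0, -0.045, 0], 0, 0.055],
    [[0, -0.025, -0.02], 0, 0.055],
    [[-0.001, 0, -0.035], 0, 0.055],
    [[-0.001, 0, -0.035], 0, 0.055],
    [[-0.001, 0, -0.035], 0, 0.055],
    [[0, 0, -0.03], 0, 0.055],
    [[0, 0, -0.02], 0, 0.055],
    [[0, 0, -0.01], 0, 0.055],
    [[0, 0, 0], 0, 0.055]
  ]
}}

```text
t: 11.4
tcp_pos: [0.5495, -0.2248, 0.1841]
orientation: [-0.707, 0.001, -0.001, 0.707]
contact_force: [-0.8, 1.0, 0.6]
grip_width: 0.64
```

```bash
python3 - <<'E'
from h import *
show()
im=manip.get_image('wrist');save(im,'w11.png')
ci=manip.camera_info('wrist')
print([(np.round(b['xyz'],3),b['p']) for b in manip.boxes_of('crank_grip','wrist')])
for z in (.115,.084): print(proj(ci,[.549,-.226,z]))
save(manip.get_image('top'),'top1.png')
im=cv2.imread('pics/top1.png');cv2.imwrite('pics/top1c.png',cv2.resize(im[145:240,305:465],None,fx=5,fy=5,interpolation=cv2.INTER_CUBIC))
E
```

```text
t 11.4 tcp [ 0.5495 -0.2248  0.1841] F [-0.79  1.02  0.63] g 0.64
[[ 1.    -0.     0.002]
 [-0.002  0.     1.   ]
 [-0.    -1.     0.   ]]
yaw of tool x -0.11 q [-0.576  0.553  1.567  0.     1.022 -0.575]
[(array([ 0.548, -0.22 ,  0.11 ]), 0.95)]
[317.83350745 218.84727275]
[317.9286203  206.84517176]
```

View pics/w11.png

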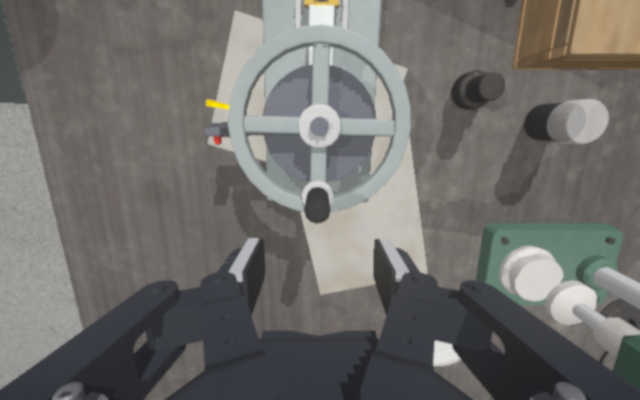

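View pics/top1c.png

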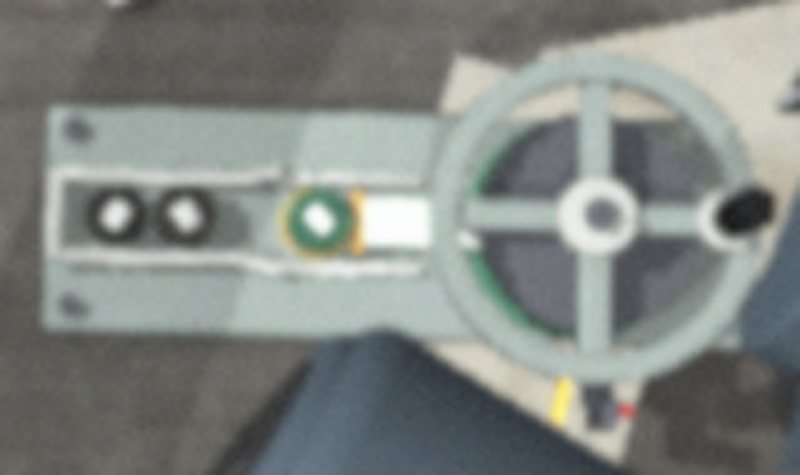

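```bash
python3 - <<'E'
from h import *
ci=manip.camera_info('wrist');im=cv2.imread('pics/w11.png')
print(at_z(ci,317.5,210,.115),at_z(ci,320,126,.064),at_z(ci,322,5,.02))
cv2.imwrite('pics/w11c.png',cv2.resize(im[90:240,220:420],None,fx=4,fy=4,interpolation=cv2.INTER_CUBIC))
E
```

```text
[ 0.54872795 -0.2183421   0.115     ] [ 0.55063724 -0.16101947  0.064     ] [ 0.55243195 -0.05791813  0.02      ]
```

View pics/w11c.png

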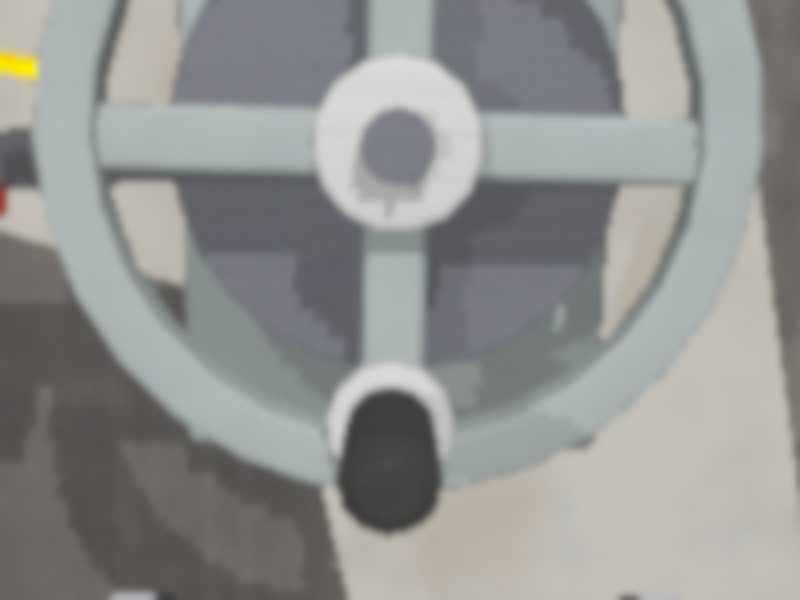

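The crank handle's top is at (317,210), giving about (0.549, -0.221). The jaws close across x, so a small y error doesn't matter. Descending to grip it.

{"method": "move_arm", "body": {
  "deltas": [
    [[-0.0007, 0.02, 0.001], 0, 0.055],
    [[0, 0.03, 0], 0, 0.055],
    [[0, 0.03, 0], 0, 0.055],
    [[0, 0.015, 0], 0, 0.055],
    [[0, 0.006, 0], 0, 0.055],
    [[0, 0, 0], 0, 0.055]
  ]
}}

```text
t: 12.15
tcp_pos: [0.5487, -0.2217, 0.0827]
orientation: [-0.707, 0.0, 0.001, 0.708]
contact_force: [0.3, -0.2, 0.1]
grip_width: 0.643
```

```bash
python3 - <<'E'
from h import *
show()
im=manip.get_image('wrist');save(im,'w12.png')
E
```

```text
t 12.15 tcp [ 0.5487 -0.2217  0.0827] F [ 0.35 -0.16  0.14] g 0.643
[[ 1.    -0.002 -0.001]
 [ 0.001  0.001  1.   ]
 [-0.002 -1.     0.001]]
yaw of tool x 0.05 q [-0.573  0.698  1.637  0.     0.809 -0.574]
```

View pics/w12.png

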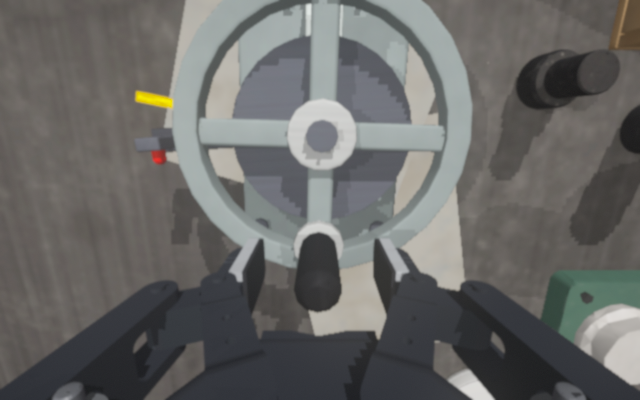

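{"method": "move_arm", "body": {
  "deltas": [
    [[0, 0, 0], 0, 0.01],
    [[0, 0, 0], 0, 0.01],
    [[0, 0, 0], 0, 0.01],
    [[0, 0, 0], 0, 0.01],
    [[0, 0, 0], 0, 0.01],
    [[0, 0, 0], 0, 0.01],
    [[0, 0, 0], 0, 0.01]
  ]
}}

```text
t: 12.9
tcp_pos: [0.5488, -0.2232, 0.0847]
orientation: [0.707, -0.0, 0.0, -0.707]
contact_force: [-2.1, 0.6, 5.8]
grip_width: 0.218
```

```bash
python3 - <<'E'
from h import *
show()
im=manip.get_image('wrist');save(im,'w13.png')
ci=manip.camera_info('wrist'); print(at_z(ci,319,290,.115),at_z(ci,322,136,.066),at_z(ci,318,247,.065))
E
```

```text
t 12.9 tcp [ 0.5488 -0.2232  0.0847] F [-2.06  0.62  5.83] g 0.218
[[ 1.     0.     0.   ]
 [-0.    -0.001  1.   ]
 [ 0.    -1.    -0.001]]
yaw of tool x -0.02 q [-0.575  0.695  1.636 -0.     0.811 -0.574]
[ 0.54911277 -0.22183474  0.115     ] [ 0.55074353 -0.16511037  0.066     ] [ 0.54866241 -0.22575625  0.065     ]
```

View pics/w13.png

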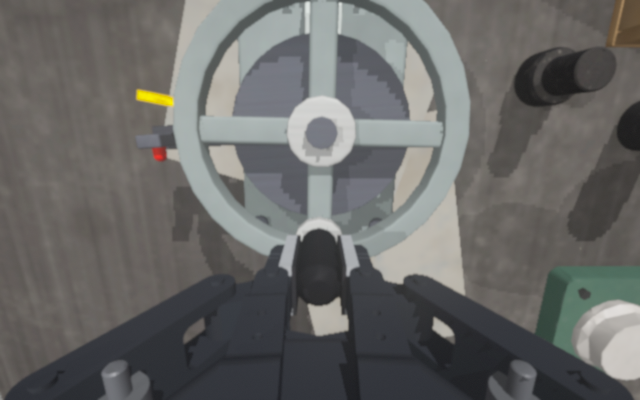

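The handle is gripped. I'll compute the circular path rows next.

```bash
cat > circ.py <<'E'
import numpy as np,sys
# start deg (phi incl. offset), end deg, rows, r
a,b,n=map(float,sys.argv[1:4]); ph=np.radians(np.linspace(a,b,int(n)+1)); r=float(sys.argv[4]) if len(sys.argv)>4 else .06
P=-r*np.c_[np.sin(ph),np.cos(ph)]
d=np.diff(P,axis=0)
print([[[round(float(x),4),0,round(float(z),4)],0,0.01] for x,z in d])
E
python3 circ.py 1.5 49.5 10
```

```text
[[[-0.005, 0, 0.0003], 0, 0.01], [[-0.005, 0, 0.0008], 0, 0.01], [[-0.0049, 0, 0.0012], 0, 0.01], [[-0.0048, 0, 0.0016], 0, 0.01], [[-0.0046, 0, 0.002], 0, 0.01], [[-0.0044, 0, 0.0024], 0, 0.01], [[-0.0042, 0, 0.0027], 0, 0.01], [[-0.004, 0, 0.0031], 0, 0.01], [[-0.0037, 0, 0.0034], 0, 0.01], [[-0.0034, 0, 0.0037], 0, 0.01]]
```

{"method": "move_arm", "body": {
  "deltas": [
    [[-0.005, 0, 0.0003], 0, 0.01],
    [[-0.005, 0, 0.0008], 0, 0.01],
    [[-0.0049, 0, 0.0012], 0, 0.01],
    [[-0.0048, 0, 0.0016], 0, 0.01],
    [[-0.0046, 0, 0.002], 0, 0.01],
    [[0, 0, 0], 0, 0.01]
  ]
}}

```text
t: 13.55
tcp_pos: [0.5283, -0.2192, 0.0847]
orientation: [0.709, 0.003, 0.003, -0.705]
contact_force: [6.9, -2.2, -0.3]
grip_width: 0.212
```

```bash
cat >> h.py <<'E'
def ang(C=(0.5504,-0.1632)):
    s=manip.state(); d=s['tcp_pos'][:2]-np.array(C); th=np.degrees(np.arctan2(-d[0],-d[1]))%360
    ph=np.radians(th); t=np.array([-np.cos(ph),np.sin(ph)]); n=d/np.linalg.norm(d); F=s['contact_force']
    print('t %.2f tcp %s phi %.2f r %.4f Ft %.2f Fr %.2f Fz %.2f g %.3f'%(s['t'],s['tcp_pos'].round(4),th,np.linalg.norm(d),F[:2]@t,F[:2]@n,F[2],s['grip_width']))
E
python3 -c "
from h import *
ang()"
```

```text
t 13.55 tcp [ 0.5283 -0.2192  0.0847] phi 21.58 r 0.0602 Ft -7.22 Fr -0.44 Fz -0.28 g 0.212
```

```bash
python3 circ.py 25.5 85.5 11; python3 circ.py 85.5 145.5 11; python3 circ.py 145.5 185.5 8
```

```text
[[[-0.005, 0, 0.0027], 0, 0.01], [[-0.0048, 0, 0.0032], 0, 0.01], [[-0.0044, 0, 0.0036], 0, 0.01], [[-0.0041, 0, 0.004], 0, 0.01], [[-0.0037, 0, 0.0044], 0, 0.01], [[-0.0032, 0, 0.0047], 0, 0.01], [[-0.0028, 0, 0.005], 0, 0.01], [[-0.0023, 0, 0.0052], 0, 0.01], [[-0.0018, 0, 0.0054], 0, 0.01], [[-0.0013, 0, 0.0056], 0, 0.01], [[-0.0007, 0, 0.0057], 0, 0.01]]
[[[-0.0002, 0, 0.0057], 0, 0.01], [[0.0004, 0, 0.0057], 0, 0.01], [[0.0009, 0, 0.0056], 0, 0.01], [[0.0014, 0, 0.0055], 0, 0.01], [[0.002, 0, 0.0054], 0, 0.01], [[0.0025, 0, 0.0052], 0, 0.01], [[0.0029, 0, 0.0049], 0, 0.01], [[0.0034, 0, 0.0046], 0, 0.01], [[0.0038, 0, 0.0043], 0, 0.01], [[0.0042, 0, 0.0039], 0, 0.01], [[0.0045, 0, 0.0035], 0, 0.01]]
[[[0.0044, 0, 0.0028], 0, 0.01], [[0.0047, 0, 0.0024], 0, 0.01], [[0.0049, 0, 0.002], 0, 0.01], [[0.005, 0, 0.0015], 0, 0.01], [[0.0051, 0, 0.0011], 0, 0.01], [[0.0052, 0, 0.0006], 0, 0.01], [[0.0052, 0, 0.0002], 0, 0.01], [[0.0052, 0, -0.0003], 0, 0.01]]
```

{"method": "move_arm", "body": {
  "deltas": [
    [[-0.005, 0, 0.0027], 0, 0.01],
    [[-0.0048, 0, 0.0032], 0, 0.01],
    [[-0.0044, 0, 0.0036], 0, 0.01],
    [[-0.0041, 0, 0.004], 0, 0.01],
    [[-0.0037, 0, 0.0044], 0, 0.01],
    [[-0.0032, 0, 0.0047], 0, 0.01],
    [[-0.0028, 0, 0.005], 0, 0.01],
    [[-0.0023, 0, 0.0052], 0, 0.01],
    [[-0.0018, 0, 0.0054], 0, 0.01],
    [[-0.0013, 0, 0.0056], 0, 0.01],
    [[-0.0007, 0, 0.0057], 0, 0.01],
    [[0, 0, 0], 0, 0.01]
  ]
}}

```text
t: 14.75
tcp_pos: [0.4907, -0.1703, 0.0846]
orientation: [0.709, 0.001, -0.0, -0.705]
contact_force: [-3.6, -7.3, 4.9]
grip_width: 0.222
```

```bash
python3 -c "
from h import *
ang()"
```

```text
t 14.75 tcp [ 0.4907 -0.1703  0.0846] phi 83.21 r 0.0601 Ft -6.82 Fr 4.44 Fz 4.87 g 0.222
```

{"method": "move_arm", "body": {
  "deltas": [
    [[-0.0002, 0, 0.0057], 0, 0.01],
    [[0.0004, 0, 0.0057], 0, 0.01],
    [[0.0009, 0, 0.0056], 0, 0.01],
    [[0.0014, 0, 0.0055], 0, 0.01],
    [[0.002, 0, 0.0054], 0, 0.01],
    [[0.0025, 0, 0.0052], 0, 0.01],
    [[0.0029, 0, 0.0049], 0, 0.01],
    [[0.0034, 0, 0.0046], 0, 0.01],
    [[0.0038, 0, 0.0043], 0, 0.01],
    [[0.0042, 0, 0.0039], 0, 0.01],
    [[0.0045, 0, 0.0035], 0, 0.01],
    [[0, 0, 0], 0, 0.01]
  ]
}}

```text
t: 15.95
tcp_pos: [0.5153, -0.1144, 0.0846]
orientation: [0.708, -0.0, -0.001, -0.706]
contact_force: [-5.8, -3.2, 8.6]
grip_width: 0.216
```

```bash
python3 -c "
from h import *
ang()"
```

```text
t 15.95 tcp [ 0.5153 -0.1144  0.0846] phi 144.25 r 0.0602 Ft -6.58 Fr 0.76 Fz 8.57 g 0.216
```

{"method": "move_arm", "body": {
  "deltas": [
    [[0.0044, -0.0005, 0.0028], 0, 0.01],
    [[0.0047, -0.0005, 0.0024], 0, 0.01],
    [[0.0049, 0, 0.002], 0, 0.01],
    [[0.005, 0, 0.0015], 0, 0.01],
    [[0.0051, 0, 0.0011], 0, 0.01],
    [[0.0052, 0, 0.0006], 0, 0.01],
    [[0.0052, 0, 0.0002], 0, 0.01],
    [[0.0052, 0, -0.0003], 0, 0.01],
    [[0, 0, 0], 0, 0.01]
  ]
}}

```text
t: 16.85
tcp_pos: [0.5535, -0.1032, 0.0847]
orientation: [-0.707, 0.002, 0.002, 0.707]
contact_force: [-5.5, -1.7, 6.0]
grip_width: 0.215
```

```bash
python3 -c "
from h import *
ang()
im=manip.get_image('wrist');save(im,'w14.png')
im=manip.get_image('top');im=np.asarray(im)[145:240,305:465];save(cv2.resize(im,None,fx=5,fy=5,interpolation=cv2.INTER_CUBIC),'top2c.png')"
python3 circ.py 185.5 245.5 11; python3 circ.py 245.5 300.5 10;python3 circ.py 300.5 325.5 6
```

```text
t 16.85 tcp [ 0.5535 -0.1032  0.0847] phi 182.94 r 0.0601 Ft -5.38 Fr -1.95 Fz 5.97 g 0.215
[[[0.0057, 0, -0.0008], 0, 0.01], [[0.0055, 0, -0.0014], 0, 0.01], [[0.0054, 0, -0.0019], 0, 0.01], [[0.0052, 0, -0.0024], 0, 0.01], [[0.0049, 0, -0.0029], 0, 0.01], [[0.0046, 0, -0.0033], 0, 0.01], [[0.0043, 0, -0.0037], 0, 0.01], [[0.0039, 0, -0.0041], 0, 0.01], [[0.0035, 0, -0.0045], 0, 0.01], [[0.0031, 0, -0.0048], 0, 0.01], [[0.0026, 0, -0.0051], 0, 0.01]]
[[[0.0021, 0, -0.0053], 0, 0.01], [[0.0016, 0, -0.0055], 0, 0.01], [[0.0011, 0, -0.0057], 0, 0.01], [[0.0005, 0, -0.0057], 0, 0.01], [[-0.0, 0, -0.0058], 0, 0.01], [[-0.0006, 0, -0.0057], 0, 0.01], [[-0.0011, 0, -0.0056], 0, 0.01], [[-0.0017, 0, -0.0055], 0, 0.01], [[-0.0022, 0, -0.0053], 0, 0.01], [[-0.0027, 0, -0.0051], 0, 0.01]]
[[[-0.0023, 0, -0.0037], 0, 0.01], [[-0.0026, 0, -0.0035], 0, 0.01], [[-0.0029, 0, -0.0033], 0, 0.01], [[-0.0031, 0, -0.0031], 0, 0.01], [[-0.0033, 0, -0.0028], 0, 0.01], [[-0.0035, 0, -0.0026], 0, 0.01]]
```

View pics/w14.png

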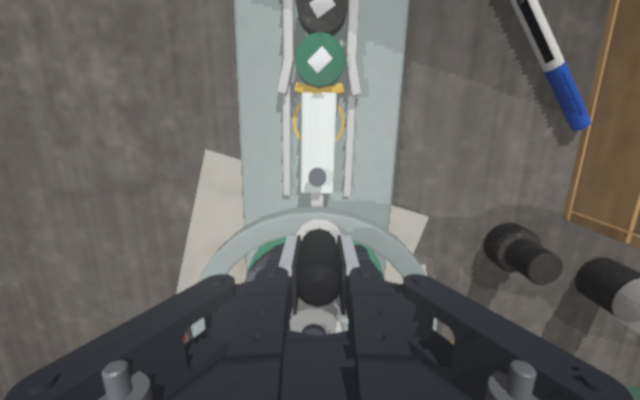

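View pics/top2c.png

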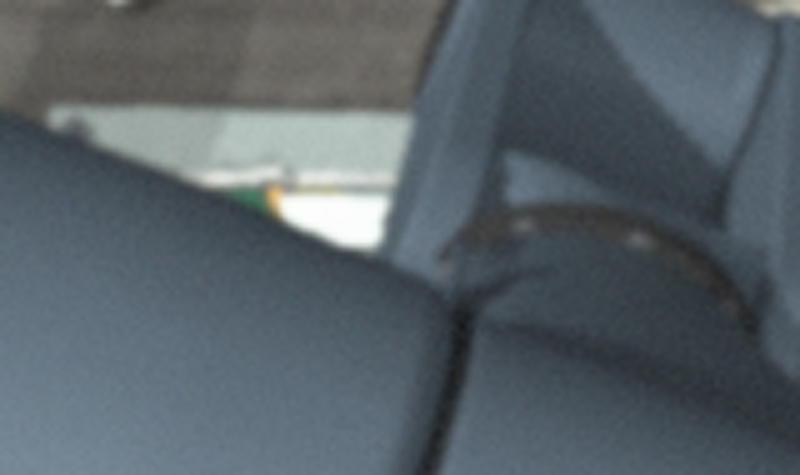

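The pusher nose at (320,88) has driven the green mount (320,60) squarely into the channel. The wheel is half-way round, so I'll carry on.

{"method": "move_arm", "body": {
  "deltas": [
    [[0.0057, 0, -0.0008], 0, 0.01],
    [[0.0055, 0, -0.0014], 0, 0.01],
    [[0.0054, 0, -0.0019], 0, 0.01],
    [[0.0052, 0, -0.0024], 0, 0.01],
    [[0.0049, 0, -0.0029], 0, 0.01],
    [[0.0046, 0, -0.0033], 0, 0.01],
    [[0.0043, 0, -0.0037], 0, 0.01],
    [[0.0039, 0, -0.0041], 0, 0.01],
    [[0.0035, 0, -0.0045], 0, 0.01],
    [[0.0031, 0, -0.0048], 0, 0.01],
    [[0.0026, 0, -0.0051], 0, 0.01],
    [[0, 0, 0], 0, 0.01]
  ]
}}

```text
t: 18.15
tcp_pos: [0.6039, -0.1367, 0.0847]
orientation: [-0.706, 0.001, 0.0, 0.708]
contact_force: [-0.9, 3.9, 3.6]
grip_width: 0.214
```

```bash
python3 -c "
from h import *
ang()"
```

```text
t 18.15 tcp [ 0.6039 -0.1367  0.0847] phi 243.66 r 0.0597 Ft -3.92 Fr 0.97 Fz 3.62 g 0.214
```

{"method": "move_arm", "body": {
  "deltas": [
    [[0.0021, 0, -0.0053], 0, 0.01],
    [[0.0016, 0, -0.0055], 0, 0.01],
    [[0.0011, 0, -0.0057], 0, 0.01],
    [[0.0005, 0, -0.0057], 0, 0.01],
    [[0, 0, -0.0058], 0, 0.01],
    [[-0.0006, 0, -0.0057], 0, 0.01],
    [[-0.0011, 0, -0.0056], 0, 0.01],
    [[-0.0017, 0, -0.0055], 0, 0.01],
    [[-0.0022, 0, -0.0053], 0, 0.01],
    [[-0.0027, 0, -0.0051], 0, 0.01],
    [[0, 0, 0], 0, 0.01]
  ]
}}

```text
t: 19.25
tcp_pos: [0.6026, -0.1924, 0.0848]
orientation: [-0.707, -0.0, -0.001, 0.708]
contact_force: [2.9, 4.9, 1.8]
grip_width: 0.215
```

```bash
python3 -c "
from h import *
ang()"; python3 circ.py 300.5 320.5 5;python3 circ.py 320.5 326.5 3;python3 circ.py 326.5 356.5 30
```

```text
t 19.25 tcp [ 0.6026 -0.1924  0.0848] phi 299.27 r 0.0598 Ft -5.67 Fr 0.17 Fz 1.76 g 0.215
[[[-0.0023, 0, -0.0035], 0, 0.01], [[-0.0025, 0, -0.0034], 0, 0.01], [[-0.0027, 0, -0.0032], 0, 0.01], [[-0.0029, 0, -0.003], 0, 0.01], [[-0.0031, 0, -0.0028], 0, 0.01]]
[[[-0.0016, 0, -0.0013], 0, 0.01], [[-0.0017, 0, -0.0012], 0, 0.01], [[-0.0017, 0, -0.0012], 0, 0.01]]
[[[-0.0009, 0, -0.0006], 0, 0.01], [[-0.0009, 0, -0.0006], 0, 0.01], [[-0.0009, 0, -0.0005], 0, 0.01], [[-0.0009, 0, -0.0005], 0, 0.01], [[-0.0009, 0, -0.0005], 0, 0.01], [[-0.0009, 0, -0.0005], 0, 0.01], [[-0.0009, 0, -0.0005], 0, 0.01], [[-0.0009, 0, -0.0005], 0, 0.01], [[-0.0009, 0, -0.0004], 0, 0.01], [[-0.001, 0, -0.0004], 0, 0.01], [[-0.001, 0, -0.0004], 0, 0.01], [[-0.001, 0, -0.0004], 0, 0.01], [[-0.001, 0, -0.0004], 0, 0.01], [[-0.001, 0, -0.0004], 0, 0.01], [[-0.001, 0, -0.0003], 0, 0.01], [[-0.001, 0, -0.0003], 0, 0.01], [[-0.001, 0, -0.0003], 0, 0.01], [[-0.001, 0, -0.0003], 0, 0.01], [[-0.001, 0, -0.0003], 0, 0.01], [[-0.001, 0, -0.0003], 0, 0.01], [[-0.001, 0, -0.0002], 0, 0.01], [[-0.001, 0, -0.0002], 0, 0.01], [[-0.001, 0, -0.0002], 0, 0.01], [[-0.001, 0, -0.0002], 0, 0.01], [[-0.001, 0, -0.0002], 0, 0.01], [[-0.001, 0, -0.0001], 0, 0.01], [[-0.001, 0, -0.0001], 0, 0.01], [[-0.001, 0, -0.0001], 0, 0.01], [[-0.001, 0, -0.0001], 0, 0.01], [[-0.001, 0, -0.0001], 0, 0.01]]
```

{"method": "move_arm", "body": {
  "deltas": [
    [[-0.0023, 0, -0.0035], 0, 0.01],
    [[-0.0025, 0, -0.0034], 0, 0.01],
    [[-0.0027, 0, -0.0032], 0, 0.01],
    [[-0.0029, 0, -0.003], 0, 0.01],
    [[-0.0031, 0, -0.0028], 0, 0.01],
    [[-0.0016, 0, -0.0013], 0, 0.01],
    [[-0.0017, 0, -0.0012], 0, 0.01],
    [[-0.0017, 0, -0.0012], 0, 0.01],
    [[0, 0, 0], 0, 0.01],
    [[0, 0, 0], 0, 0.01]
  ]
}}

```text
t: 20.25
tcp_pos: [0.5852, -0.212, 0.0848]
orientation: [-0.707, -0.001, -0.002, 0.707]
contact_force: [5.3, 4.6, -0.6]
grip_width: 0.216
```

```bash
python3 -c "
from h import *
ang()
im=manip.get_image('wrist');save(im,'w15.png');ang()"
```

```text
t 20.25 tcp [ 0.5852 -0.212   0.0848] phi 324.51 r 0.0599 Ft -6.98 Fr -0.69 Fz -0.57 g 0.216
t 20.30 tcp [ 0.5852 -0.212   0.0848] phi 324.52 r 0.0599 Ft -6.86 Fr -1.97 Fz -0.14 g 0.213
```

View pics/w15.png

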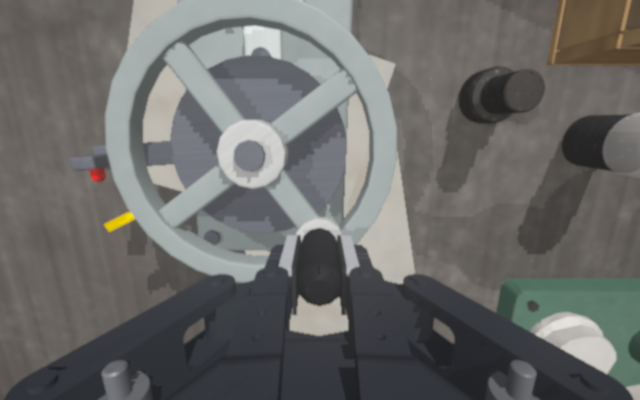

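The yellow lug (120,221) is about 10° short of the red pin (97,176). I'll ease on and watch the force and position.

{"method": "move_arm", "body": {
  "deltas": [
    [[-0.0009, 0, -0.0006], 0, 0.01],
    [[-0.0009, 0, -0.0006], 0, 0.01],
    [[-0.0009, 0, -0.0005], 0, 0.01],
    [[0, 0, 0], 0, 0.01],
    [[0, 0, 0], 0, 0.01]
  ]
}}

```text
t: 20.8
tcp_pos: [0.5827, -0.2137, 0.0848]
orientation: [-0.707, -0.001, -0.002, 0.707]
contact_force: [5.6, 4.9, -1.7]
grip_width: 0.216
```

```bash
python3 -c "
from h import *
ang()"
```

```text
t 20.80 tcp [ 0.5827 -0.2137  0.0848] phi 327.35 r 0.0599 Ft -7.33 Fr -1.15 Fz -1.66 g 0.216
```

{"method": "move_arm", "body": {
  "deltas": [
    [[-0.0009, 0, -0.0005], 0, 0.01],
    [[-0.0009, 0, -0.0005], 0, 0.01],
    [[0, 0, 0], 0, 0.01],
    [[0, 0, 0], 0, 0.01]
  ]
}}

```text
t: 21.2
tcp_pos: [0.581, -0.2147, 0.0848]
orientation: [-0.707, -0.001, -0.002, 0.707]
contact_force: [5.8, 4.9, -1.6]
grip_width: 0.216
```

```bash
python3 -c "
from h import *
ang()
im=manip.get_image('wrist');save(im,'w16.png');ang();im=cv2.imread('pics/w16.png');cv2.imwrite('pics/w16c.png',cv2.resize(im[120:250,50:200],None,fx=5,fy=4.5))"
```

```text
t 21.20 tcp [ 0.581  -0.2147  0.0848] phi 329.26 r 0.0599 Ft -7.51 Fr -1.21 Fz -1.59 g 0.216
t 21.25 tcp [ 0.581  -0.2147  0.0848] phi 329.27 r 0.0599 Ft -6.52 Fr -0.58 Fz -1.15 g 0.215
```

View pics/w16c.png

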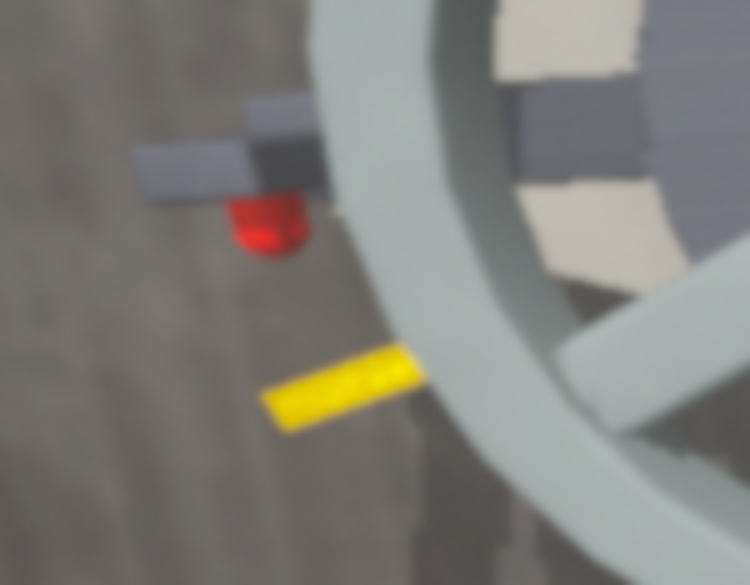

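{"method": "move_arm", "body": {
  "deltas": [
    [[-0.0009, 0, -0.0005], 0, 0.01],
    [[-0.0009, 0, -0.0005], 0, 0.01],
    [[-0.0009, 0, -0.0004], 0, 0.01],
    [[-0.001, 0, -0.0004], 0, 0.01],
    [[0, 0, 0], 0, 0.01],
    [[0, 0, 0], 0, 0.01]
  ]
}}

```text
t: 21.85
tcp_pos: [0.5775, -0.2167, 0.0848]
orientation: [0.707, 0.002, 0.002, -0.707]
contact_force: [6.1, 3.5, -0.8]
grip_width: 0.216
```

```bash
python3 -c "
from h import *
ang()"
```

```text
t 21.85 tcp [ 0.5775 -0.2167  0.0848] phi 333.15 r 0.0600 Ft -7.03 Fr -0.42 Fz -0.83 g 0.216
```

{"method": "move_arm", "body": {
  "deltas": [
    [[-0.001, 0, -0.0004], 0, 0.01],
    [[0, 0, 0], 0, 0.01],
    [[0, 0, 0], 0, 0.01]
  ]
}}

```text
t: 22.15
tcp_pos: [0.5766, -0.2171, 0.0848]
orientation: [0.707, 0.002, 0.002, -0.707]
contact_force: [5.4, 3.7, -2.2]
grip_width: 0.215
```

```bash
python3 -c "
from h import *
ang()
im=manip.get_image('wrist');save(im,'w17.png');ang();im=cv2.imread('pics/w17.png');cv2.imwrite('pics/w17c.png',cv2.resize(im[120:250,50:200],None,fx=5,fy=4.5))"
```

```text
t 22.15 tcp [ 0.5766 -0.2171  0.0848] phi 334.11 r 0.0600 Ft -6.47 Fr -0.99 Fz -2.19 g 0.215
t 22.20 tcp [ 0.5766 -0.2171  0.0848] phi 334.13 r 0.0600 Ft -7.90 Fr -2.08 Fz -1.44 g 0.214
```

View pics/w17c.png

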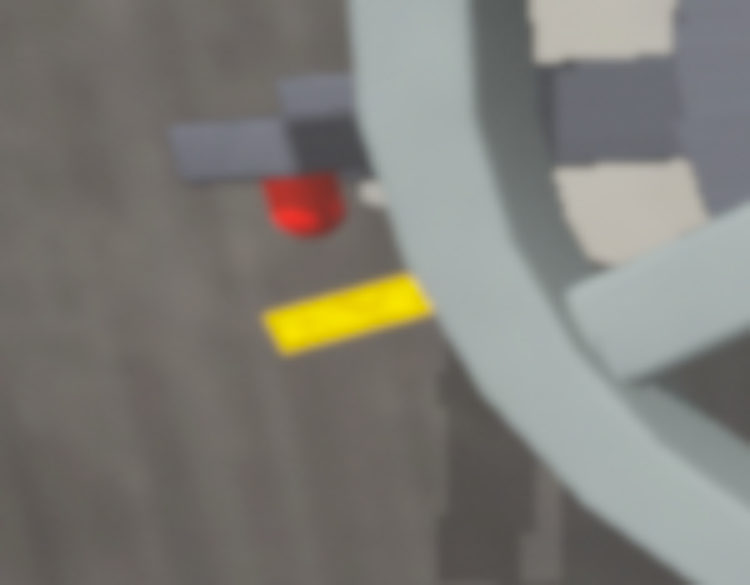

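{"method": "move_arm", "body": {
  "deltas": [
    [[-0.001, 0, -0.0004], 0, 0.01],
    [[-0.001, 0, -0.0004], 0, 0.01],
    [[0, 0, 0], 0, 0.01],
    [[0, 0, 0], 0, 0.01]
  ]
}}

```text
t: 22.6
tcp_pos: [0.5746, -0.2181, 0.0848]
orientation: [0.707, 0.002, 0.003, -0.707]
contact_force: [6.8, 4.8, -1.0]
grip_width: 0.208
```

```bash
cat >> h.py <<'E'
def avg(name,n=6):
    C=np.array((0.5504,-0.1632)); L=[]
    for i in range(n):
        im=manip.get_image('wrist'); s=manip.state(); d=s['tcp_pos'][:2]-C; th=np.degrees(np.arctan2(-d[0],-d[1]))%360
        ph=np.radians(th); t=np.array([-np.cos(ph),np.sin(ph)]); L.append((th,s['contact_force'][:2]@t, *(s['tau'])))
    L=np.array(L); m=L.mean(0)
    print('t %.2f phi %.3f Ft %.2f (sd %.2f)'%(s['t'],m[0],m[1],L[:,1].std()),'tau1 %.3f'%m[2]); print(L[:,1].round(2))
    save(im,name+'.png'); im=np.asarray(im); save(cv2.resize(im[120:250,50:200],None,fx=5,fy=4.5,interpolation=cv2.INTER_CUBIC),name+'c.png')
E
python3 -c "
from h import *
avg('w18')"
```

```text
t 22.90 phi 336.180 Ft -7.14 (sd 0.44) tau1 -3.715
[-6.37 -7.52 -7.36 -7.25 -7.59 -6.73]
```

View pics/w18c.png

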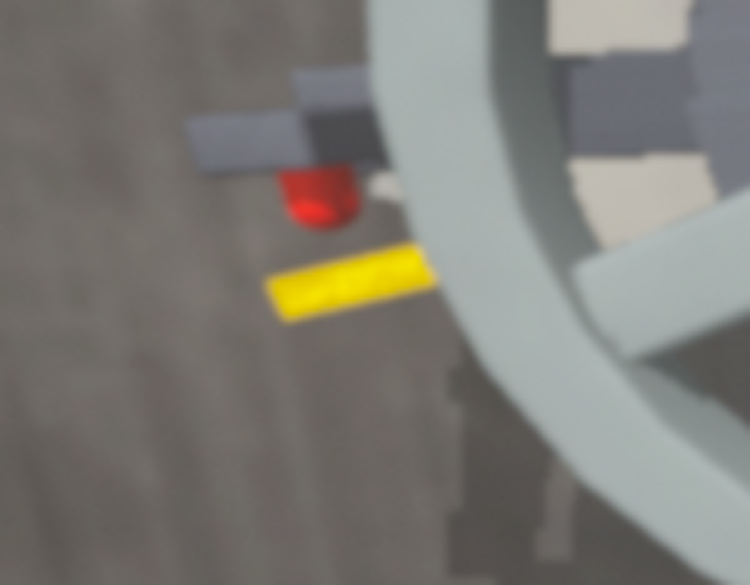

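{"method": "move_arm", "body": {
  "deltas": [
    [[-0.001, 0, -0.0004], 0, 0.01],
    [[0, 0, 0], 0, 0.01]
  ]
}}

```text
t: 23.1
tcp_pos: [0.5737, -0.2185, 0.0847]
orientation: [0.707, 0.002, 0.003, -0.707]
contact_force: [6.6, 4.0, -1.8]
grip_width: 0.213
```

```bash
python3 -c "
from h import *
avg('w19')"
```

```text
t 23.40 phi 337.166 Ft -7.86 (sd 0.51) tau1 -3.747
[-7.98 -7.65 -8.44 -6.85 -7.98 -8.24]
```

{"method": "move_arm", "body": {
  "deltas": [
    [[-0.0007, 0, -0.0003], 0, 0.01],
    [[0, 0, 0], 0, 0.01]
  ]
}}

```text
t: 23.6
tcp_pos: [0.573, -0.2188, 0.0848]
orientation: [0.707, 0.002, 0.003, -0.707]
contact_force: [6.7, 4.0, -1.7]
grip_width: 0.215
```

```bash
python3 -c "
from h import *
avg('w20')"
```

```text
t 23.90 phi 337.861 Ft -7.23 (sd 0.60) tau1 -3.821
[-6.23 -8.04 -6.84 -7.01 -7.66 -7.61]
```

View pics/w20c.png

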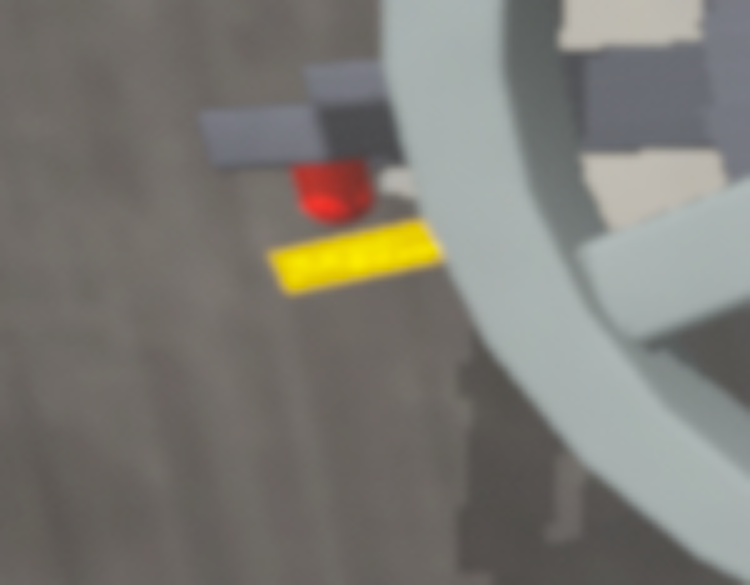

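{"method": "move_arm", "body": {
  "deltas": [
    [[-0.0006, 0, -0.0002], 0, 0.01],
    [[0, 0, 0], 0, 0.01]
  ]
}}

```text
t: 24.1
tcp_pos: [0.5725, -0.219, 0.0848]
orientation: [0.707, 0.002, 0.003, -0.707]
contact_force: [7.0, 3.4, -1.9]
grip_width: 0.22
```

```bash
python3 -c "
from h import *
avg('w21')"
```

```text
t 24.40 phi 338.420 Ft -7.95 (sd 0.18) tau1 -3.829
[-7.65 -7.74 -8.08 -8.11 -8.12 -8.  ]
```

{"method": "move_arm", "body": {
  "deltas": [
    [[-0.0006, 0, -0.0002], 0, 0.01],
    [[0, 0, 0], 0, 0.01]
  ]
}}

```text
t: 24.6
tcp_pos: [0.572, -0.2192, 0.0848]
orientation: [0.707, 0.002, 0.003, -0.707]
contact_force: [7.8, 4.2, -3.2]
grip_width: 0.221
```

```bash
python3 -c "
from h import *
avg('w22')"
```

```text
t 24.90 phi 338.918 Ft -8.09 (sd 0.23) tau1 -3.953
[-8.34 -8.33 -8.27 -7.95 -7.83 -7.82]
```

View pics/w22c.png

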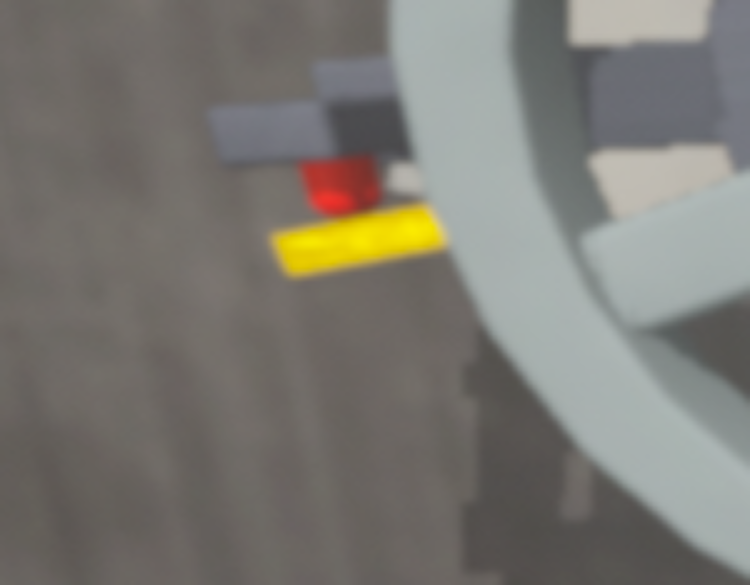

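{"method": "move_arm", "body": {
  "deltas": [
    [[-0.0005, 0, -0.0002], 0, 0.01],
    [[0, 0, 0], 0, 0.01]
  ]
}}

```text
t: 25.1
tcp_pos: [0.5717, -0.2193, 0.0848]
orientation: [0.707, 0.002, 0.003, -0.707]
contact_force: [8.4, 4.0, -1.9]
grip_width: 0.216
```

```bash
python3 -c "
from h import *
avg('w23')"
```

```text
t 25.40 phi 339.206 Ft -8.63 (sd 0.43) tau1 -4.286
[-8.57 -7.91 -8.27 -9.   -8.9  -9.14]
```

{"method": "move_arm", "body": {
  "deltas": [
    [[-0.0005, 0, -0.0002], 0, 0.01],
    [[0, 0, 0], 0, 0.01]
  ]
}}

```text
t: 25.6
tcp_pos: [0.5714, -0.2194, 0.0848]
orientation: [0.707, 0.002, 0.003, -0.707]
contact_force: [8.5, 4.3, -2.2]
grip_width: 0.216
```

```bash
python3 -c "
from h import *
avg('w24')"
```

```text
t 25.90 phi 339.528 Ft -9.07 (sd 0.27) tau1 -4.579
[-9.5  -9.15 -8.67 -9.01 -8.84 -9.24]
```

View pics/w24c.png

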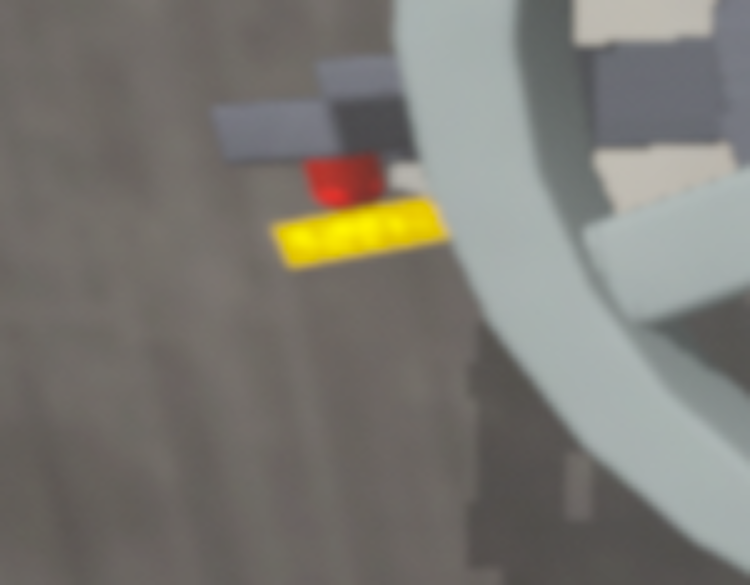

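Contact is clear: the joint-1 torque slope is now steep, and the pin's visible length has shrunk from about 60 to 50 crop pixels. Contact came at phi ≈ 339.0, so half-way in is phi ≈ 340.7.

{"method": "move_arm", "body": {
  "deltas": [
    [[-0.0005, 0, -0.0002], 0, 0.01],
    [[-0.0004, 0, -0.0001], 0, 0.01],
    [[0, 0, 0], 0, 0.01]
  ]
}}

```text
t: 26.2
tcp_pos: [0.5709, -0.2196, 0.0848]
orientation: [0.707, 0.002, 0.003, -0.707]
contact_force: [8.7, 5.4, -2.5]
grip_width: 0.215
```

```bash
python3 -c "
from h import *
avg('w25')"
```

```text
t 26.50 phi 340.069 Ft -10.51 (sd 0.41) tau1 -5.067
[-10.51 -11.11 -10.82 -10.    -9.97 -10.63]
```

{"method": "move_arm", "body": {
  "deltas": [
    [[-0.0005, 0, -0.0002], 0, 0.01],
    [[-0.0003, 0, -0.0001], 0, 0.01],
    [[0, 0, 0], 0, 0.01]
  ]
}}

```text
t: 26.8
tcp_pos: [0.5704, -0.2198, 0.0848]
orientation: [0.707, 0.002, 0.004, -0.707]
contact_force: [9.2, 6.4, -3.3]
grip_width: 0.218
```

```bash
python3 -c "
from h import *
avg('w26')"
```

```text
t 27.10 phi 340.583 Ft -11.10 (sd 0.20) tau1 -5.514
[-10.83 -10.92 -10.99 -11.37 -11.18 -11.3 ]
```

View pics/w26c.png

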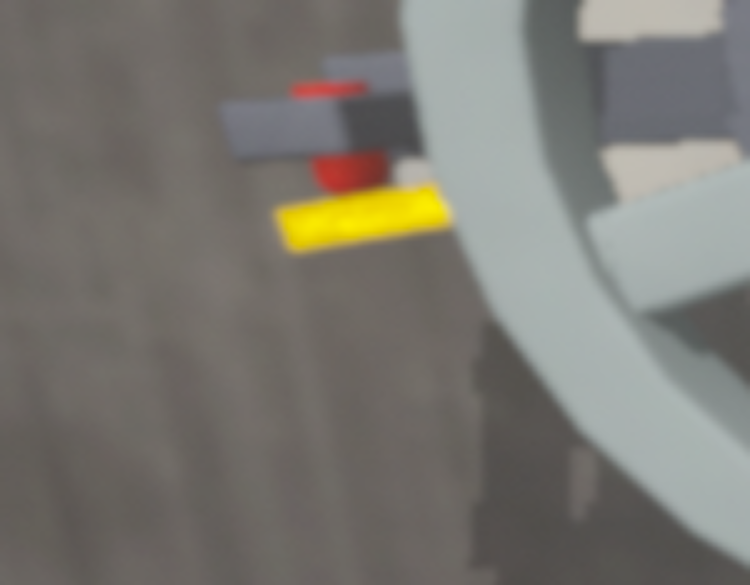

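Three estimates agree at roughly 2.2–2.4 mm of pin travel: image, force and angle. Before letting go I'll unload the arm by backing the command off while the wheel's friction holds.

{"method": "move_arm", "body": {
  "deltas": [
    [[0.0007, 0, 0.0002], 0, 0.01],
    [[0.0007, 0, 0.0002], 0, 0.01],
    [[0.0006, 0, 0.0002], 0, 0.01],
    [[0, 0, 0], 0, 0.01]
  ]
}}

```text
t: 27.5
tcp_pos: [0.5706, -0.2197, 0.0847]
orientation: [0.707, 0.001, 0.002, -0.707]
contact_force: [4.8, 2.9, -0.8]
grip_width: 0.216
```

```bash
python3 -c "
from h import *
avg('w27')
ang()"
```

```text
t 27.80 phi 340.374 Ft -5.82 (sd 0.43) tau1 -3.052
[-5.99 -5.32 -6.08 -6.09 -6.3  -5.15]
t 27.80 tcp [ 0.5706 -0.2197  0.0848] phi 340.37 r 0.0600 Ft -5.15 Fr -2.09 Fz -0.81 g 0.215
```

{"method": "move_arm", "body": {
  "deltas": [
    [[0.0006, 0, 0.0002], 0, 0.01],
    [[0.0005, 0, 0.0001], 0, 0.01],
    [[0, 0, 0], 0, 0.01]
  ]
}}

```text
t: 28.1
tcp_pos: [0.5706, -0.2197, 0.0847]
orientation: [0.707, 0.001, 0.001, -0.707]
contact_force: [3.9, 3.2, 0.4]
grip_width: 0.215
```

```bash
python3 -c "
from h import *
avg('w28')
ang()"
```

```text
t 28.40 phi 340.338 Ft -5.37 (sd 0.35) tau1 -2.801
[-5.22 -5.42 -4.95 -5.26 -6.1  -5.27]
t 28.40 tcp [ 0.5706 -0.2197  0.0847] phi 340.34 r 0.0600 Ft -5.27 Fr -1.09 Fz 2.03 g 0.215
```

View pics/w28c.png

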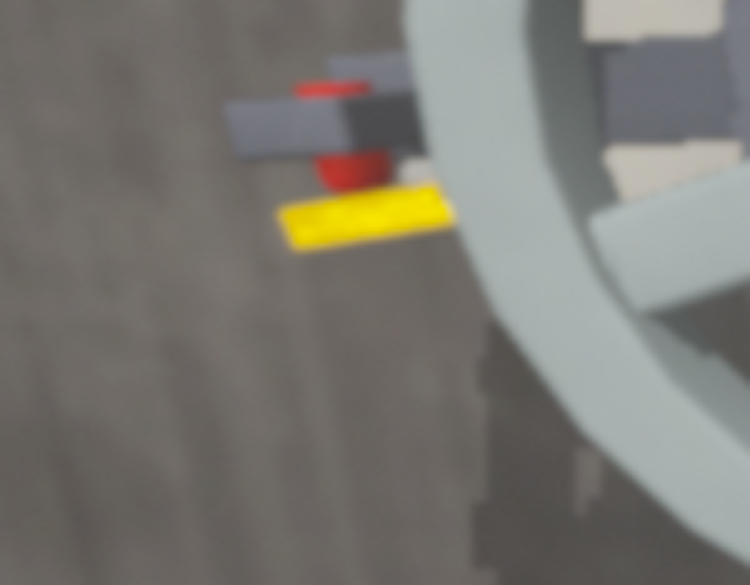

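{"method": "move_arm", "body": {
  "deltas": [
    [[0.0006, 0, 0.0002], 0, 0.01],
    [[0.0005, 0, 0.0002], 0, 0.01],
    [[0, 0, 0], 0, 0.01],
    [[0, 0, 0], 0, 0.01]
  ]
}}

```text
t: 28.8
tcp_pos: [0.5707, -0.2196, 0.0847]
orientation: [0.707, 0.0, 0.0, -0.707]
contact_force: [1.6, 1.2, 4.9]
grip_width: 0.214
```

```bash
python3 -c "
from h import *
avg('w29')
ang()"
```

```text
t 29.10 phi 340.193 Ft -1.71 (sd 0.72) tau1 -0.834
[-1.83 -2.63 -1.4  -0.98 -0.81 -2.62]
t 29.10 tcp [ 0.5707 -0.2196  0.0847] phi 340.19 r 0.0600 Ft -2.62 Fr -0.15 Fz 6.16 g 0.218
```

View pics/w29c.png

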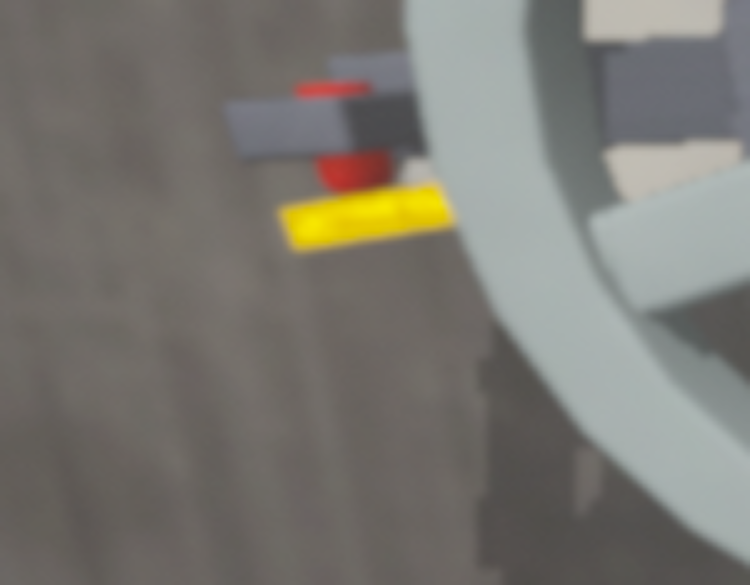

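The lug has not moved in the picture and the tangential force is now under 2 N. Letting go.

{"method": "move_arm", "body": {
  "deltas": [
    [[0, 0, 0], 0, 0.045],
    [[0, 0, 0], 0, 0.045],
    [[0, 0, 0], 0, 0.045],
    [[0, 0, 0], 0, 0.045],
    [[0, 0, 0], 0, 0.045]
  ]
}}

```text
t: 29.6
tcp_pos: [0.5704, -0.2192, 0.084]
orientation: [-0.707, 0.0, 0.0, 0.707]
contact_force: [-0.0, 0.9, 0.1]
grip_width: 0.529
```

```bash
python3 -c "
from h import *
avg('w30',3)
ang()"
```

```text
t 29.75 phi 340.234 Ft 0.19 (sd 0.22) tau1 -0.014
[0.04 0.02 0.5 ]
t 29.75 tcp [ 0.5706 -0.2192  0.0843] phi 340.17 r 0.0596 Ft 0.50 Fr -0.44 Fz -0.53 g 0.527
```

View pics/w30.png

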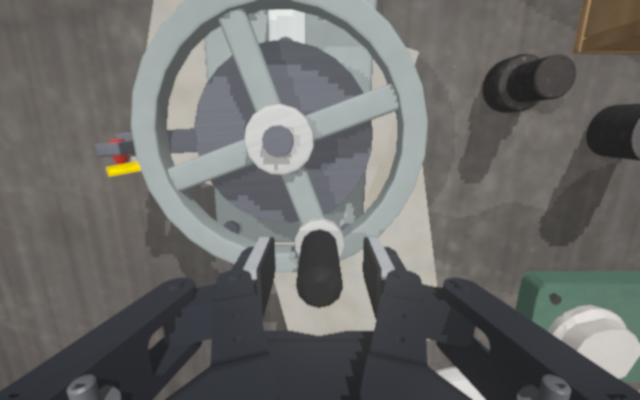

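View pics/w30c.png

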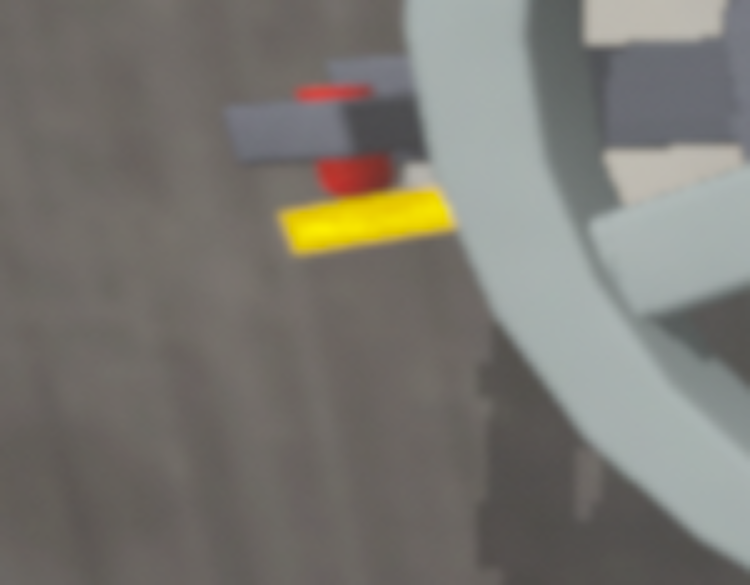

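The fingers are open around the handle. The lug still presses the pin, which sticks out behind its arm. Rising straight up for a last check.

{"method": "move_arm", "body": {
  "deltas": [
    [[0, -0.01, 0], 0, 0.045],
    [[0, -0.025, 0], 0, 0.045],
    [[0, -0.035, 0], 0, 0.045],
    [[0, -0.035, 0], 0, 0.045],
    [[-0.015, -0.02, 0.02], 0, 0.045],
    [[-0.02, 0, 0.035], 0, 0.045],
    [[-0.02, 0, 0.035], 0, 0.045],
    [[-0.01, 0, 0.02], 0, 0.045],
    [[0, 0, 0], 0, 0.045],
    [[0, 0, 0], 0, 0.045]
  ]
}}

```text
t: 30.75
tcp_pos: [0.5064, -0.1094, 0.2103]
orientation: [0.708, 0.001, 0.001, -0.707]
contact_force: [0.2, -0.7, 0.0]
grip_width: 0.535
```

```bash
python3 -c "
from h import *
show()
im=manip.get_image('wrist');save(im,'w31.png')
ci=manip.camera_info('wrist')
im=np.asarray(im);save(cv2.resize(im[150:290,180:380],None,fx=4,fy=4,interpolation=cv2.INTER_CUBIC),'w31c.png')
print([(np.round(b['xyz'],3),b['p']) for b in manip.boxes_of('green_mount_mid','wrist')])"
```

```text
t 30.75 tcp [ 0.5064 -0.1094  0.2103] F [ 0.21 -0.74  0.03] g 0.535
[[ 1.     0.002 -0.001]
 [ 0.001 -0.001  1.   ]
 [ 0.002 -1.    -0.001]]
yaw of tool x 0.04 q [-0.429  0.423  1.732 -0.     0.984 -0.429]
[(array([ 0.554, -0.   ,  0.029]), 0.72)]
```

View pics/w31.png

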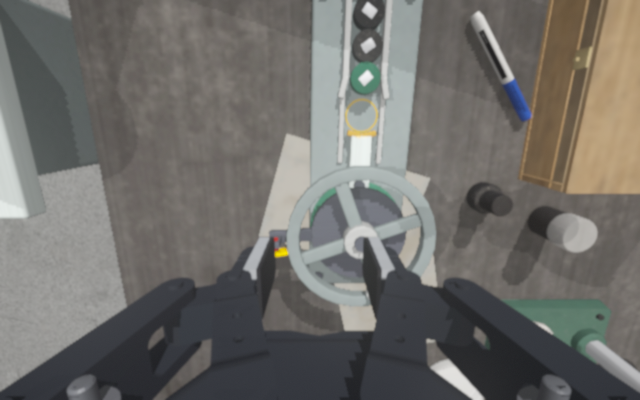

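The green mount (365,77) lies flat in the channel and the nose (362,132) is back behind the ring. One enlarged look at the pin, then I'll hand in.

View pics/w31c.png

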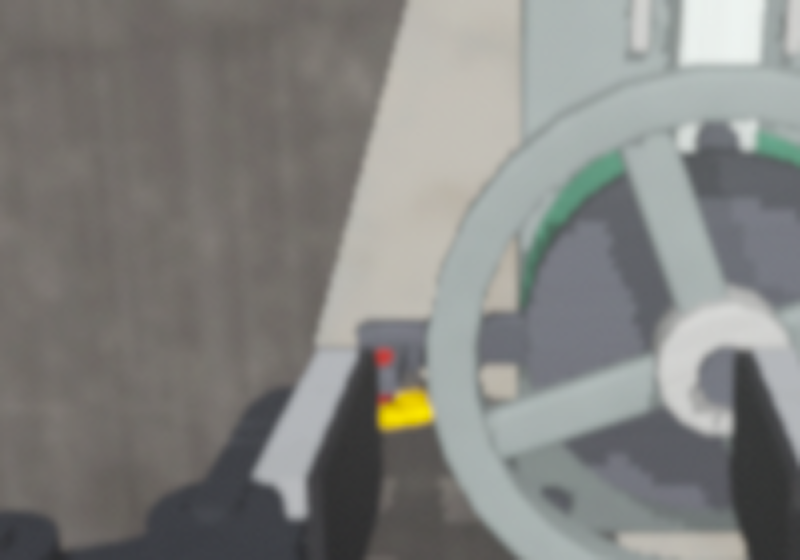

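```bash
python3 -c "
from h import *
print(manip.job_done())"
```

```text
the job is handed in; nothing more can be done
None
```

The job is handed in at about 31 s of the 72 s allowed; no verdict is reported. I laid the green mount flat on the ring and let go. I then turned the wheel clockwise by its handle until the lug pressed the stop pin, unloaded the arm, let go and backed clear.

**Last checks:**
- **Mount:** it lies flat in the channel, about 164 mm from the axle, on the middle line as near as the picture shows.
- **Pusher:** the nose is back behind the ring. From the wheel angle its advance is about 1.4 mm; I did not measure it directly.
- **Stop pin:** I put it at about 2.2–2.4 mm in. At full load, three estimates gave 2.4 mm (picture), 2.2 mm (force rise) and 2.1–2.4 mm (angle past contact). After I let go, the close-up looked the same. In the very last picture a finger hid part of the pin, but the lug was still against it.
- **Wheel:** the handle stands at about 340.5°, or about 5.9 rad, taking the start as 0.
- **Red and black mounts:** the arm did not touch them, but I took no closing picture of them.

**What disagreed:** the wrist camera and the other readings differed by up to 4 mm along the feeder's length. For the placing I went by the mount and ring seen together in the wrist picture. The force reading was noisy by about 0.5 N, so I judged pin contact mainly by the joint-1 torque and the pictures.

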